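# Lever open the tube case, stand the sample tubes in the holder, close the case

## Robot

A 6-joint arm with a two-finger parallel gripper is mounted at the origin on the work surface. World frame = base frame: x ahead of the robot, y to its left, z up, the work surface at z = 0. Lengths are in m, angles in rad, forces in N, time in s.
With the tool pointing down it reaches from about 0.35 to 0.775 m from the base axis. Payload 5.5 kg.
Tool frame: the origin (TCP) lies midway between the tips of the shut fingers; the grasp point (between the pads) lies 19 mm behind it; z points along the fingers, y is the line along which they close (so a half turn about z gives the same grasp; the last joint's range is limited). The gripper opens to 85 mm and grips with 20 to 120 N. Pads are 22 mm wide; open, the fingers measure 114 mm over their backs; the gripper's body (76 mm by 85 mm) begins 54 mm behind the grasp point. The pads swing forward as they close: fully open they stand 13 mm farther back than shut.
Start: joints at [1.127, 0.313, 0.046, 1.304, 0, 1.431], TCP at [0.172, 0.549, 0.192] pointing down, gripper open.
Joint ranges: [-2.76, 2.76], [-0.86, 1.69], [-1.03, 1.26], [-2.2, 2.34], [-1.47, 1.5], [-3.14, 3.14]. Speed limits (rad/s): [2.57, 2.57, 3.14, 3.14, 3.14, 3.14].

## Interface

Orientations are given as a 3x3 rotation matrix whose columns are the frame's x, y, z axes.
In Python, from cell import * gives the robot as it stands.
- The arm moves only by the shell command python3 -m pendant 'ROWS' [FORCE]. ROWS is JSON, one flat list of numbers, 7 for each row, row after row: the shift along the tool's x, y, z as a fraction of full scale, then the turn, a rotation vector about the tool's x, y, z as a fraction of full scale, then the finger opening in mm, from 0 to 85.4. In form: [x, y, z, ax, ay, az, fingers, x, y, z, ax, ay, az, fingers, ...]. A call has exactly 8 rows; each row shifts and turns the commanded pose from where the row before left it, along the tool's axes as they then stand; what a row does not reach is not made up. Full scale, the value 1, is 30 mm for a shift and 6 degrees for a turn. A row lasts 1/12 s, in which the tool goes at most 41.7 mm and 7.16 degrees, less where a joint would pass 70% of its speed; a pose out of reach is approached as far as the arm can. A call with a number of a shift or a turn outside -1 to 1 is refused whole. A call with a gripper value outside its range is refused whole. The fingers move at their own pace and stop on an object; FORCE is the grip in N (left out, the last holds). Time passes only in rows, so rows that do not move let the fingers close, or fill a call up. It gives the time, the measured TCP pose, the force, the opening and the grip force at its end, in the units of the state.
- get_state(): the state, without advancing time (a new reading comes with each control period).
- grab_frame(name): name is "scene" or "top" or "wrist"; returns (picture, depth): 480x640x3 uint8, red, green, blue; 480x640 float32, m along the optical axis (not along the pixel's ray), 0 where there is no reading.
- camera_info(name): a dict with "K" (3x3 intrinsics, pixels), "rvec" (rotation vector, rad) and "tvec" (3), from world to camera coordinates, as OpenCV has them. Camera axes: x right, y down, z forward; pixel columns grow to the right and rows downward; lengths in m; the calibration is good to about 2 mm. A picture is of the moment at which its call begins: read the wrist's pose just before it. camera_info takes no time and is no camera call; for the wrist camera it gives the pose at the moment of the call.
- hand_in(): hands the job in; it is judged then, once.
The state is a dict: "t": time; "q": joint angles; "dq": joint speeds; "tau": joint torques, N m; "tcp_pos": TCP position; "ee_rot": TCP orientation; "force": force on the tool from outside, world axes, zero at the start; "torque": the same for the moment, N m; "gripper_width": finger opening in m; "grasp_force": force on a finger pad.
Only numpy, scipy, OpenCV 4.12 (cv2) and the standard library are available. Lean on these libraries where they do the work, as an engineer would, in place of code of your own. Each camera call takes 0.05 s, during which the arm holds its last target. There are 200 camera calls.

## Task

Take the orange prying blade from its mat and, with the blade and not the fingers, lever up the lid of the grey case at the notch in its front; then swing the lid back past upright. Stand every glass tube from the case in the blue holder, green cap up, gripping the glass gently and setting it down without a hard knock. Finally close the empty case fully and have the blade lying flat on its mat again, leaving the other things on the bench where they are.

Things in the scene. Friction and masses are not known exactly. Their poses are not given: they have to be found in the camera images.
- case: grey transport case fixed to the bench, 190 (x) by 230 (y) by 90 mm high, walls 6 mm, open inside; origin at the centre of its underside, x towards its hinge side, front (-x) roughly faces the robot. Inside, two black notched ribs 8 mm thick carry two to four tubes at y = -72, -24, 24 or 72 mm, x = -6 mm; from 15 mm past the middle to its green end a tube is free all round, 20 mm and more beneath
- notch (a point): middle of the case's front top edge, on the outer face at the height of the lid's underside (90 mm); here the front wall has a pry notch 50 mm wide and 9 mm deep, open to the inside, so that there is a 9 mm gap under the closed lid; inside the case nothing reaches up to the gap
- hinge (a point): middle of the lid's hinge axis, on the case's back (+x) rim, 90 mm above the table; the axis runs along the case's y
- lid (a joint): white lid with green stripes, 190 by 230 by 6 mm, 0.18 kg, flush with the case all round, no handle, its underside on the case's rim. Angle: 0 closed, grows as the front edge rises, 1.57 upright, stops at 1.8 leaning back; stiff hinge (about 0.22 N m of friction), stays where it is left
- lid_edge (a point): middle of the lid's front edge, at its underside, 190 mm from the hinge axis; moves with the lid
- blade: loose prying tool, 165 mm long, 90 g: orange square handle 90 x 18 x 18 mm, then a steel blade 75 mm long, 20 mm wide, 3 mm thick at mid-height of the handle; origin at the centre of the handle's underside, x towards the blade's tip (at x = 120 mm, z = 9 mm)
- mat: black rubber mat fixed to the bench, 220 (x) by 150 (y) by 4 mm; origin at the centre of its underside; the blade tool lies on it at the start
- holder: loose blue tube holder, 64 (x) by 204 (y) by 80 mm, 0.7 kg, open at the top, with four compartments in a row along y at y = -75, -25, 25, 75 mm, each 56 (x) by 46 mm inside; walls and floor 4 mm; origin at the centre of its underside
- tube1: loose amber glass tube (may be absent), 140 mm long, 14 mm diameter, 35 g; origin at the middle of its axis, own x along it towards the green cap; black cap at the other end. Starts lying in the case along the case's x, green end (+x) raised 0.35 rad, middle 45 mm above the table; held by ribs 50 mm to the black side and 6 mm to the green side of its middle. Grip with no more than 30 N a finger
- tube2: loose amber glass tube (may be absent), 140 mm long, 14 mm diameter, 35 g; origin at the middle of its axis, own x along it towards the green cap; black cap at the other end. Starts lying in the case along the case's x, green end (+x) raised 0.35 rad, middle 45 mm above the table; held by ribs 50 mm to the black side and 6 mm to the green side of its middle. Grip with no more than 30 N a finger
- tube3: loose amber glass tube (may be absent), 140 mm long, 14 mm diameter, 35 g; origin at the middle of its axis, own x along it towards the green cap; black cap at the other end. Starts lying in the case along the case's x, green end (+x) raised 0.35 rad, middle 45 mm above the table; held by ribs 50 mm to the black side and 6 mm to the green side of its middle. Grip with no more than 30 N a finger
- tube4: loose amber glass tube (may be absent), 140 mm long, 14 mm diameter, 35 g; origin at the middle of its axis, own x along it towards the green cap; black cap at the other end. Starts lying in the case along the case's x, green end (+x) raised 0.35 rad, middle 45 mm above the table; held by ribs 50 mm to the black side and 6 mm to the green side of its middle. Grip with no more than 30 N a finger
- beaker: bystander, leave alone: loose glass beaker, 90 mm tall; origin at its underside
- carton: bystander, leave alone: loose cardboard carton 70 x 100 x 60 mm; origin at its underside

How it is judged:
By the outcome, as a careful person would: the job done as asked, in the order asked, and still so for the second after the job is handed in, with the robot touching nothing.
Of tube1, tube2, tube3, tube4 only 2 to 4 are there at a start; the rules pass over those that are not, and their reading is None.
At some moment in a run one of blade, holder may be knocked a few centimetres aside while the robot is not near it.
It also fails if it takes over 210 s, if anything falls off the work surface, if the arm or the gripper's body presses on something with over 40 N, if the wrist force passes 120 N, or if a joint passes its speed limit or range.

## Working session

There is one attempt and no reset: what is moved stays moved. The work goes in short steps, Python scripts to look and compute and a shell command to move; the robot and the scene stay as the last step left them, time stands still between calls to the robot, and variables do not carry over. Pictures are saved under pics/ and viewed, at most 16 in all, crops included, and the job is handed in when it is done.

```bash
ls; mkdir -p pics; cat > h.py <<'E'
from cell import *
import numpy as np, cv2
def cam(n):
    c=camera_info(n);K=np.array(c["K"]);R=cv2.Rodrigues(np.array(c["rvec"],float))[0];t=np.array(c["tvec"],float).ravel();return K,R,t
def cloud(n,im=None):
    K,R,t=cam(n);p,d=grab_frame(n)
    v,u=np.mgrid[:480,:640]
    c=np.stack([(u-K[0,2])/K[0,0]*d,(v-K[1,2])/K[1,1]*d,d],-1)
    w=(c-t)@R
    w[d==0]=np.nan
    return p,w
def save(p,f): cv2.imwrite('pics/'+f,cv2.cvtColor(p,cv2.COLOR_RGB2BGR))
E
python3 - <<'E'
from h import *
for n in("top","scene"):
    p,w=cloud(n);save(p,n+'0.png');np.savez('/tmp/'+n,p=p,w=w)
s=get_state();print(s)
K,R,t=cam("top");print(K,-R.T@t,R)
E
```

```text
pics
{'t': 0.1, 'q': array([1.12740490e+00, 3.13886177e-01, 4.51294491e-02, 1.30357408e+00,
       7.53886013e-06, 1.43120295e+00]), 'dq': array([-0.00204132, -0.00115355,  0.00275122, -0.00037387,  0.00059378,
       -0.00114871]), 'tau': array([ 2.43791714e-03, -4.81726527e+01,  2.99243867e+01,  1.26942561e-02,
       -1.14095881e-04,  1.43750918e-05]), 'tcp_pos': array([0.1718023 , 0.54822599, 0.1913354 ]), 'ee_rot': array([[-9.54207127e-01,  2.99145979e-01, -6.65111247e-04],
       [ 2.99146637e-01,  9.54206150e-01, -1.38286698e-03],
       [ 2.20974146e-04, -1.51850732e-03, -9.99998823e-01]]), 'force': array([-0.25706764, -0.33987055, -0.71740846]), 'torque': array([ 0.09099375, -0.00521514, -0.03835377]), 'grasp_force': 0.0, 'gripper_width': 0.08564624113999574}
[[552.34075487   0.         314.06816389]
 [  0.         552.34075487 240.71895321]
 [  0.           0.           1.        ]] [4.40974074e-01 3.46871183e-04 1.24039411e+00] [[-0.00978734 -0.99989327  0.01084702]
 [-0.98860527  0.0080462  -0.15031592]
 [ 0.1502126  -0.01219462 -0.98857851]]
```

View pics/top0.png

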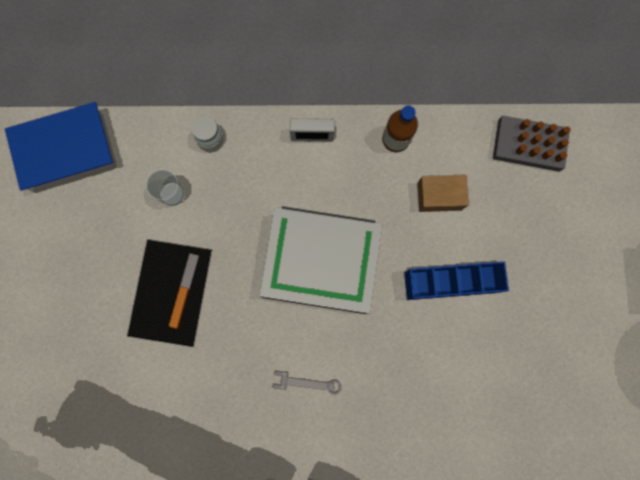

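View pics/scene0.png

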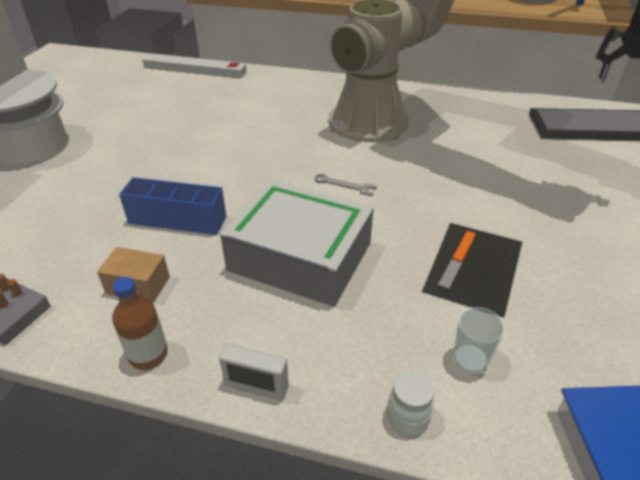

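Top picture: case lid centre about (320,260), front edge at row ~300; blade on the mat around (184,290), handle end (175,328), tip (193,255); holder about (457,281). The carton is at (444,192) and the beaker at (165,188).

```bash
cat > fit.py <<'E'
from h import *
def rect(pts):
    r=cv2.minAreaRect((pts*1000).astype(np.float32)); b=cv2.boxPoints(r); return r,b.round(1)
def hsv(p): return cv2.cvtColor(p,cv2.COLOR_RGB2HSV)
def clean(m):
    n,l,s,_=cv2.connectedComponentsWithStats(m.astype(np.uint8)); i=1+np.argmax(s[1:,4]); return l==i
def roi(u0,v0,u1,v1):
    m=np.zeros((480,640),bool);m[v0:v1,u0:u1]=1;return m
def project(n,X):
    c=camera_info(n);return cv2.projectPoints(np.array(X,float).reshape(-1,3),np.array(c["rvec"],float),np.array(c["tvec"],float),np.array(c["K"],float),None)[0].reshape(-1,2)
def onplane(n,uv,z):
    K,R,t=cam(n);o=-R.T@t;uv=np.array(uv,float).reshape(-1,2)
    d=np.c_[(uv-[K[0,2],K[1,2]])/[K[0,0],K[1,1]],np.ones(len(uv))]@R
    return o+d*((z-o[2])/d[:,2])[:,None]
E
python3 - <<'E'
from fit import *
D=np.load('/tmp/top.npz');p,w=D['p'],D['w'];H=hsv(p);z=w[...,2]
def rep(n,m,zz):
    m=clean(m); v,u=np.nonzero(m); P=onplane("top",np.c_[u,v],zz)
    r,b=rect(P[:,:2]); print(n,m.sum(),'z med',np.nanmedian(z[m]).round(4),[np.round(x,1) for x in r]);print(b.tolist())
rep('lid',roi(240,190,400,330)&(z>.085),.096)
rep('orange',roi(120,230,220,350)&(H[...,0]<20)&(H[...,1]>150),.022)
st=roi(120,240,220,340)&(H[...,2]>70)&(z>.008)&(H[...,1]<100);rep('steel',st,.0145)
hm=roi(395,250,520,310)&(H[...,0]>100)&(H[...,0]<130)&(H[...,1]>120)
rep('holdertop',hm&(z>.07),.08)
rep('mat',roi(110,230,225,350)&((z<.03))&((H[...,2]<50)|(H[...,1]>120)|(z>.007)),.004)
rep('table?',roi(250,340,400,360),0)
E
```

```text
lid 10165 z med 0.0969 [array([578.5, -29.3]), array([229.9, 195. ]), np.float64(80.6)]
[[463.5, -126.9000015258789], [655.9000244140625, -158.60000610351562], [693.4000244140625, 68.30000305175781], [501.0, 100.0]]
orange 495 z med 0.0208 [array([480.2, 283.6]), array([26.2, 91.4]), np.float64(75.5)]
[[432.70001220703125, 282.29998779296875], [521.2000122070312, 259.3999938964844], [527.7000122070312, 284.79998779296875], [439.29998779296875, 307.70001220703125]]
steel 305 z med 0.0151 [array([562.5, 263.4]), array([20.9, 75.6]), np.float64(75.3)]
[[523.2000122070312, 262.8999938964844], [596.4000244140625, 243.8000030517578], [601.7000122070312, 264.0], [528.5, 283.1000061035156]]
holdertop 483 z med 0.0799 [array([ 531.7, -317.4]), array([ 62.9, 203.2]), np.float64(4.0)]
[[493.29998779296875, -218.3000030517578], [507.5, -420.8999938964844], [570.2000122070312, -416.5], [556.0, -213.89999389648438]]
mat 6296 z med 0.0051 [array([516.1, 308.1]), array([150.6, 220.1]), np.float64(80.0)]
[[394.6000061035156, 253.0], [611.2999877929688, 214.8000030517578], [637.5, 363.20001220703125], [420.79998779296875, 401.3999938964844]]
table? 3000 z med 0.0006 [array([386.6, -35.9]), array([329.6,  41.2]), np.float64(89.4)]
[[364.29998779296875, -200.5], [405.5, -200.89999389648438], [408.79998779296875, 128.6999969482422], [367.6000061035156, 129.10000610351562]]
```

```bash
cat >> fit.py <<'E'
from scipy.spatial.transform import Rotation as Ro
def need(pos=None,R=None):
    "print shift (mm) and turn (deg) in present tool axes"
    s=get_state();E=s['ee_rot']
    print('t',round(s['t'],1),'tcp',(s['tcp_pos']*1e3).round(1),'w',round(s['gripper_width']*1e3,1),'gf',round(s['grasp_force'],1),'F',s['force'].round(1))
    if pos is not None: print('shift mm',(E.T@(np.array(pos)-s['tcp_pos']*1e3)).round(1))
    if R is not None: print('turn deg',np.degrees(Ro.from_matrix(E.T@R).as_rotvec()).round(2))
def down(deg):
    "tool down, tool -x at world angle deg"
    a=np.radians(deg);x=-np.array([np.cos(a),np.sin(a),0]);z=np.array([0,0,-1.]);return np.c_[x,np.cross(z,x),z]
E
python3 -m pendant '[-0.77,-0.33,0,0,0,0,60,-0.77,-0.33,0,0,0,0,60,-0.77,-0.33,0,0,0,0,60,-0.77,-0.33,0,0,0,0,60,-0.77,-0.33,0,0,0,0,60,-0.77,-0.33,0,0,0,0,60,-0.77,-0.33,0,0,0,0,60,-0.77,-0.33,0,0,0,0,60]' 80
python3 -m pendant '[-0.77,-0.33,0,0,0,0,60,-0.77,-0.33,0,0,0,0,60,-0.77,-0.33,0,0,0,0,60,-0.77,-0.33,0,0,0,0,60,-0.77,-0.33,0,0,0,0,60,-0.77,-0.33,0,0,0,0,60,-0.77,-0.33,0,0,0,0,60,-0.77,-0.33,0,0,0,-0.47,60]' 80
python3 - <<'E'
from fit import *
need([478,285.5,7],down(-14.6))
p,w=cloud("wrist");H=hsv(p);save(p,'w0.png')
m=clean((H[...,0]<20)&(H[...,1]>150));P=w[m];print(m.sum(),np.nanmedian(P,0)*1e3)
print([np.round(x,1) for x in rect(P[np.isfinite(P[:,0])&(P[:,2]>.018)][:,:2])[0]])
E
```

```text
t: 0.77
tcp_pos: [0.3252, 0.4167, 0.1917]
ee_rot: [[-0.954, 0.299, -0.001], [0.299, 0.954, -0.0], [0.0, -0.001, -1.0]]
force: [-0.4, 1.1, -0.3]
gripper_width: 0.0603
grasp_force: 0.0
t: 1.43
tcp_pos: [0.4778, 0.2859, 0.1917]
ee_rot: [[-0.968, 0.252, -0.001], [0.252, 0.968, -0.0], [0.001, -0.0, -1.0]]
force: [-0.2, 0.2, 0.3]
gripper_width: 0.0604
grasp_force: 0.0
t 1.4 tcp [477.8 285.9 191.7] w 60.4 gf 0.0 F [-0.2  0.2  0.3]
shift mm [ -0.4  -0.3 184.7]
turn deg [-0.03 -0.04  0.03]
1485 [479.07552938 281.82728801  21.14809201]
[array([481.5, 281. ]), array([17.8, 89.2]), np.float64(74.9)]
```

View pics/w0.png

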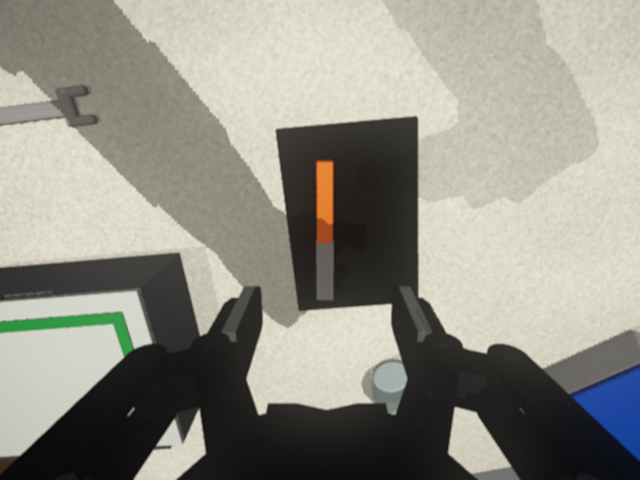

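Wrist picture: blade tool vertical at column 325, between the fingers; handle (325,200). Its line agrees with the plan within 3 mm.

```bash
python3 -m pendant '[0,-0.1,0.9,0,0,0,50,0,0,0.9,0,0,0,50,0,0,0.9,0,0,0,50,0,0,0.9,0,0,0,50,0,0,0.9,0,0,0,50,0,0,0.8,0,0,0,50,0,0,0.5,0,0,0,50,0,0,0.3,0,0,0,50]' 80
python3 -m pendant '[0,0,0,0,0,0,0,0,0,0,0,0,0,0,0,0,0,0,0,0,0,0,0,0,0,0,0,0,0,0,0,0,0,0,0,0,0,0,0,0,0,0,0,0,0,0,0,0,0,0,0,0,0,0,0,0]' 80
python3 -c "
from fit import *
need([478,285.5,110])"
```

```text
t: 2.15
tcp_pos: [0.4744, 0.2833, 0.0064]
ee_rot: [[-0.968, 0.252, -0.004], [0.252, 0.968, -0.002], [0.004, -0.003, -1.0]]
force: [0.1, -0.3, -0.6]
gripper_width: 0.0502
grasp_force: 0.0
t: 2.82
tcp_pos: [0.4768, 0.2842, 0.0094]
ee_rot: [[-0.968, 0.252, 0.001], [0.252, 0.968, 0.0], [-0.0, 0.0, -1.0]]
force: [0.4, -0.5, 0.1]
gripper_width: -0.0
grasp_force: 0.0
t 2.8 tcp [476.8 284.2   9.4] w -0.0 gf 0.0 F [ 0.4 -0.5  0.1]
shift mm [  -0.9    1.6 -100.6]
```

```bash
python3 - <<'E'
from fit import *
p,w=cloud("wrist");save(p,'w1.png');H=hsv(p)
p2,w=cloud("top");H=hsv(p2);m=clean((H[...,0]<20)&(H[...,1]>150)&roi(100,200,260,380));print(m.sum(),np.nanmedian(w[m],0))
save(p2[200:380,90:330].repeat(2,0).repeat(2,1),'t1.png')
E
```

```text
225 [0.5058848  0.27424344 0.02171573]
```

View pics/t1.png

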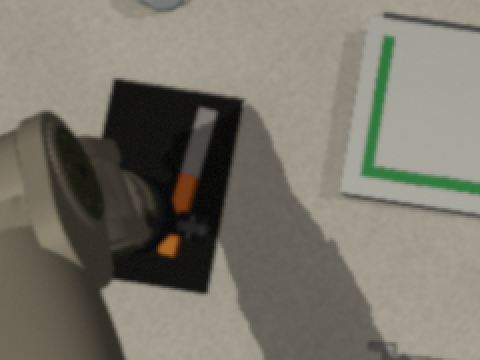

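View pics/w1.png

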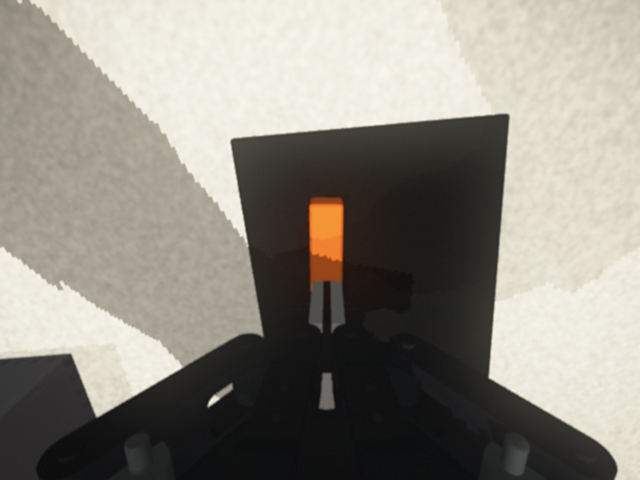

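Wrist picture: the shut pads (315–345, 280–330) overlap the handle's middle, yet the reading says 0 opening, so check depths.

```bash
python3 - <<'E'
from fit import *
s=get_state();print(s['gripper_width'],s['grasp_force'],s['tcp_pos'])
p,w=cloud("wrist")
for u,v in [(326,210),(326,230),(326,260),(326,275),(318,300),(337,300),(327,300),(318,320),(327,320),(327,390),(300,250),(360,250),(300,300),(313,270),(340,270)]: print(u,v,p[v,u],(w[v,u]*1e3).round(0))
print(project("wrist",[s['tcp_pos'],s['tcp_pos']+[0,0,.019]]))
K,R,t=cam("wrist");print(-R.T@t)
E
```

```text
-8.771013749061106e-05 0.0 [0.47660717 0.28414803 0.00924937]
326 210 [244 151  55] [441. 291.  22.]
326 230 [244 148  53] [452. 289.  22.]
326 260 [152  69  24] [469. 284.  21.]
326 275 [153  70  26] [477. 282.  21.]
318 300 [80 78 76] [465. 282.  70.]
337 300 [80 79 76] [467. 289.  69.]
327 300 [27 18 15] [466. 285.  69.]
318 320 [78 78 76] [465. 282.  84.]
327 320 [20 18 17] [465. 285.  84.]
327 390 [111 107 103] [561. 261.  14.]
300 250 [41 27 20] [466. 269.   3.]
360 250 [41 29 25] [475. 304.   4.]
300 300 [30 27 23] [467. 273.  62.]
313 270 [150  68  25] [472. 276.  22.]
340 270 [145  65  22] [476. 290.  21.]
[[329.35621763 264.22966175]
 [329.68991535 278.85349389]]
[0.39806863 0.30255056 0.19034441]
```

```bash
python3 - <<'E'
from fit import *
s=get_state();E=s['ee_rot']
p,w=cloud("wrist")
for u in (318,337):
  for v in range(276,300,2): print(u,v,p[v,u],(w[v,u]*1e3).round(0),(E.T@(w[v,u]-s['tcp_pos'])*1e3).round(0))
save(p[180:360,220:430].repeat(3,0).repeat(3,1),'w2.png')
E
```

```text
318 276 [152  69  27] [477. 277.  21.] [ -2.  -6. -12.]
318 278 [152  69  25] [478. 277.  21.] [ -3.  -6. -12.]
318 280 [131  71  42] [479. 277.  22.] [ -4.  -6. -13.]
318 282 [86 79 74] [465. 281.  53.] [ 11.  -6. -44.]
318 284 [83 79 76] [465. 281.  55.] [ 11.  -5. -46.]
318 286 [83 79 76] [464. 282.  58.] [ 11.  -5. -49.]
318 288 [83 80 76] [464. 282.  60.] [ 11.  -5. -51.]
318 290 [82 79 76] [465. 282.  61.] [ 11.  -5. -52.]
318 292 [80 78 75] [465. 282.  63.] [ 11.  -5. -54.]
318 294 [81 79 76] [465. 282.  65.] [ 11.  -5. -56.]
318 296 [82 80 76] [465. 282.  65.] [ 11.  -5. -56.]
318 298 [82 80 76] [465. 282.  68.] [ 11.  -5. -59.]
337 276 [152  69  24] [479. 288.  22.] [ -2.   4. -12.]
337 278 [152  68  25] [481. 287.  21.] [ -3.   4. -11.]
337 280 [130  70  40] [481. 287.  22.] [ -4.   4. -13.]
337 282 [85 78 73] [467. 290.  53.] [ 11.   3. -44.]
337 284 [82 79 76] [467. 290.  56.] [ 11.   3. -46.]
337 286 [82 79 75] [467. 290.  57.] [ 11.   3. -48.]
337 288 [82 78 75] [467. 290.  59.] [ 11.   3. -50.]
337 290 [81 79 75] [467. 290.  60.] [ 11.   3. -51.]
337 292 [82 79 77] [468. 289.  61.] [ 10.   3. -51.]
337 294 [81 79 76] [467. 289.  63.] [ 10.   3. -54.]
337 296 [81 78 76] [467. 289.  65.] [ 11.   3. -56.]
337 298 [81 79 76] [467. 289.  68.] [ 11.   3. -59.]
```

View pics/w2.png

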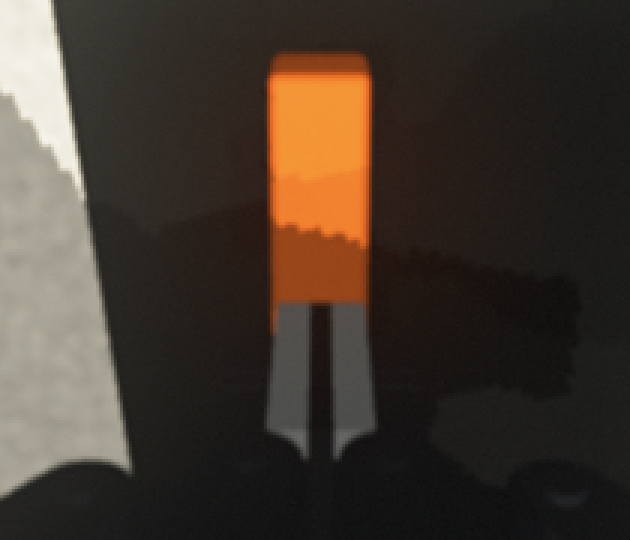

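The visible tips end about 44 mm short of the reported TCP (z ≈ 53 instead of 9), which is consistent with closing on air above the 22 mm handle. I'll go lower in small steps, watching the force.

```bash
python3 -m pendant '[0,0,0,0,0,0,50,0,0,0,0,0,0,50,0,0,0,0,0,0,50,0,0,0.05,0,0,0,50,0,0,0.05,0,0,0,50,0,0,0.05,0,0,0,50,0,0,0.05,0,0,0,50,0,0,0,0,0,0,50]' 80
python3 -m pendant '[0,0,0.05,0,0,0,50,0,0,0.05,0,0,0,50,0,0,0.05,0,0,0,50,0,0,0.05,0,0,0,50,0,0,0.05,0,0,0,50,0,0,0.05,0,0,0,50,0,0,0.05,0,0,0,50,0,0,0,0,0,0,50]' 80
python3 - <<'E'
from fit import *
s=get_state();E=s['ee_rot'];need()
p,w=cloud("wrist")
L=(w-s['tcp_pos'])@E*1e3
# finger points: near x in 5..15, |y|<45, z<0
m=(L[...,0]>5)&(L[...,0]<14)&(abs(L[...,1])<45)&(w[...,2]>.026)
v,u=np.nonzero(m);o=np.argsort(-L[m][:,2])[:12];print(np.c_[u[o],v[o],L[m][o].round(0)])
E
```

```text
t: 3.68
tcp_pos: [0.4762, 0.2839, 0.0026]
ee_rot: [[-0.968, 0.252, -0.001], [0.252, 0.968, -0.0], [0.001, -0.0, -1.0]]
force: [-0.1, 0.1, -0.9]
gripper_width: 0.0498
grasp_force: 0.0
t: 4.35
tcp_pos: [0.4763, 0.284, -0.0078]
ee_rot: [[-0.968, 0.252, -0.001], [0.252, 0.968, -0.0], [0.0, -0.0, -1.0]]
force: [-0.5, 0.4, -0.6]
gripper_width: 0.0497
grasp_force: 0.0
t 4.3 tcp [476.3 284.   -7.8] w 49.7 gf 0.0 F [-0.5  0.4 -0.6]
[[381. 286.   8.  23. -42.]
 [272. 286.   8. -27. -42.]
 [272. 289.   6. -27. -42.]
 [272. 291.   5. -27. -42.]
 [381. 287.   7.  23. -42.]
 [381. 291.   5.  23. -43.]
 [272. 290.   6. -27. -43.]
 [381. 290.   6.  23. -43.]
 [381. 288.   7.  23. -43.]
 [272. 292.   5. -27. -43.]
 [381. 289.   7.  23. -43.]
 [272. 288.   7. -27. -43.]]
```

```bash
python3 -m pendant '[0,0,0.1,0,0,0,50,0,0,0.1,0,0,0,50,0,0,0.1,0,0,0,50,0,0,0.1,0,0,0,50,0,0,0.1,0,0,0,50,0,0,0.1,0,0,0,50,0,0,0.1,0,0,0,50,0,0,0,0,0,0,50]' 80
python3 -m pendant '[0,0,0,0,0,0,0,0,0,0,0,0,0,0,0,0,0,0,0,0,0,0,0,0,0,0,0,0,0,0,0,0,0,0,0,0,0,0,0,0,0,0,0,0,0,0,0,0,0,0,0,0,0,0,0,0]' 80
python3 - <<'E'
from fit import *
s=get_state();E=s['ee_rot'];need()
p,w=cloud("wrist")
L=(w-s['tcp_pos'])@E*1e3
m=(L[...,0]>4)&(L[...,0]<14)&(abs(L[...,1])<45)&(w[...,2]>.0)&(p[...,0]<120)
v,u=np.nonzero(m);o=np.argsort(-L[m][:,2])[:300:20];print(np.c_[u[o],v[o],L[m][o].round(0),p[m][o]])
E
```

```text
t: 5.07
tcp_pos: [0.4761, 0.2839, -0.0292]
ee_rot: [[-0.968, 0.252, -0.001], [0.252, 0.968, -0.0], [0.001, -0.001, -1.0]]
force: [-0.6, -0.0, 0.1]
gripper_width: 0.0501
grasp_force: 0.0
t: 5.73
tcp_pos: [0.4768, 0.2843, -0.0279]
ee_rot: [[-0.968, 0.252, 0.001], [0.252, 0.968, 0.0], [-0.0, 0.001, -1.0]]
force: [-1.2, -0.1, 4.7]
gripper_width: 0.0156
grasp_force: 79.6
t 5.7 tcp [476.8 284.3 -27.9] w 15.6 gf 79.6 F [-1.2 -0.1  4.7]
[[273. 278.   5. -28. -29.  31.  24.  19.]
 [414. 269.  11.  41. -30.  30.  26.  26.]
 [275. 281.   4. -27. -30.  33.  24.  21.]
 [365. 270.  10.  17. -30.  45.  31.  24.]
 [301. 274.   8. -14. -30.  40.  22.  16.]
 [373. 270.  10.  21. -30.  41.  28.  24.]
 [362. 266.  12.  16. -30.  46.  30.  25.]
 [408. 269.  11.  38. -30.  31.  27.  25.]
 [250. 271.  10. -39. -30.  36.  34.  29.]
 [243. 270.  10. -43. -30.  39.  37.  32.]
 [273. 269.  11. -28. -30.  37.  30.  26.]
 [267. 280.   5. -31. -30.  33.  26.  23.]
 [246. 278.   6. -41. -31.  37.  35.  30.]
 [417. 274.   8.  43. -31.  26.  25.  22.]
 [264. 274.   8. -32. -31.  39.  34.  30.]]
```

```bash
python3 -m pendant '[0,0,-0.1,0,0,0,0,0,0,-0.2,0,0,0,0,0,0,-0.5,0,0,0,0,0,0,-0.8,0,0,0,0,0,0,-0.8,0,0,0,0,0,0,-0.8,0,0,0,0,0,0,-0.4,0,0,0,0,0,0,0,0,0,0,0]' 80
python3 - <<'E'
from fit import *
need()
p,w=cloud("scene");save(p[150:330,360:600].repeat(3,0).repeat(3,1),'s1.png')
s=get_state();E=s['ee_rot']
p,w=cloud("wrist");H=hsv(p);save(p,'w3.png')
m=clean((H[...,0]<20)&(H[...,1]>150)&(p[...,0]>60));L=(w[m]-s['tcp_pos'])@E*1e3;print(m.sum(),np.nanmin(L,0),np.nanmax(L,0),np.nanmedian(L,0),np.nanmedian(w[m],0))
c=np.percentile(L[:,0],[5,50,95]);i=[np.argmin(abs(L[:,0]-a)) for a in c];print(L[i].round(1))
E
```

```text
t: 6.45
tcp_pos: [0.4788, 0.2851, 0.0831]
ee_rot: [[-0.968, 0.252, 0.005], [0.252, 0.968, 0.002], [-0.005, 0.004, -1.0]]
force: [-0.2, 0.1, -0.7]
gripper_width: 0.0158
grasp_force: 78.9
t 6.5 tcp [478.8 285.1  83.1] w 15.8 gf 78.9 F [-0.2  0.1 -0.7]
7163 [-138.19552305  -19.75829182  -70.001915  ] [39.7528955  16.70780878 79.43100347] [  3.71361226  -1.92386551 -49.10986891] [0.47377409 0.28355646 0.13027125]
[[  7.9 -14.7  78.4]
 [  7.9 -14.7  78.4]
 [  7.9 -14.7  78.4]]
```

View pics/s1.png

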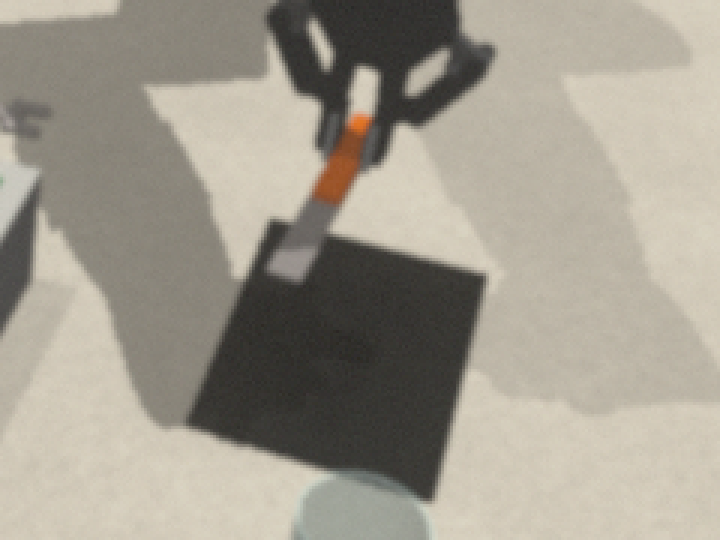

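Scene picture: the blade is held level in the pads, clear of the mat. The reported TCP sits 41 mm beyond the held handle's centre, so I'll allow for this offset from now on. Next, carry it to the notch.

```bash
python3 -m pendant '[0.11,-0.6,0,0,0,0,0,0.11,-0.63,0,0,0,0,0,0.11,-0.63,0,0,0,0,0,0.11,-0.63,0,0,0,0,0,0.11,-0.63,0,0,0,0,0,0.11,-0.63,0,0,0,0,0,0.11,-0.63,0,0,0,0,0,0.11,-0.63,0,0,0,0,0]' 80
python3 -m pendant '[0.12,-0.63,0,0,0,0,0,0.12,-0.63,0,0,0,0,0,0.12,-0.63,0,0,0,0,0,0.12,-0.63,0,0,0,0,0,0.12,-0.63,0,0,0,0,0,0.12,-0.63,0,0,0,0,0,0.12,-0.63,0,0,0,-0.43,0,0.12,-0.63,0,0,0,-0.43,0]' 80
python3 -m pendant '[0,0,0.3,0,0,0,0,0,0,0.3,0,0,0,0,0,0,0.3,0,0,0,0,0,0,0,0,0,0,0,0,0,0,0,0,0,0,0,0,0,0,0,0,0,0,0,0,0,0,0,0,0,0,0,0,0,0,0]' 80
python3 - <<'E'
from fit import *
need([353,7.8,44],down(-9.36))
s=get_state();E=s['ee_rot']
p,w=cloud("wrist");H=hsv(p);L=(w-s['tcp_pos'])@E*1e3
m=(H[...,0]<20)&(H[...,1]>150)&(p[...,0]>60)&(L[...,2]<-40)&(L[...,2]>-65)&(abs(L[...,1])<15)
q=L[m];print(m.sum(),q.min(0),q.max(0),'slope z/x',np.polyfit(q[:,0],q[:,2],1))
p,w=cloud("top");save(p[220:400,230:440].repeat(3,0).repeat(3,1),'t2.png')
E
```

```text
t: 7.22
tcp_pos: [0.4112, 0.1443, 0.0779]
ee_rot: [[-0.968, 0.252, -0.003], [0.252, 0.968, -0.0], [0.003, -0.001, -1.0]]
force: [0.9, -0.2, -0.5]
gripper_width: 0.0154
grasp_force: 78.9
t: 7.88
tcp_pos: [0.3459, 0.0055, 0.0781]
ee_rot: [[-0.987, 0.161, -0.003], [0.161, 0.987, 0.001], [0.003, 0.0, -1.0]]
force: [0.8, -0.5, -0.9]
gripper_width: 0.0154
grasp_force: 78.9
t: 8.55
tcp_pos: [0.3483, 0.0059, 0.0529]
ee_rot: [[-0.987, 0.163, 0.001], [0.163, 0.987, -0.0], [-0.001, 0.0, -1.0]]
force: [-0.3, 0.7, -0.4]
gripper_width: 0.0153
grasp_force: 78.9
t 8.6 tcp [348.3   5.9  52.9] w 15.3 gf 78.9 F [-0.3  0.7 -0.4]
shift mm [-4.3  2.6  8.9]
turn deg [ 0.    0.03 -0.05]
6641 [-50.42970332 -11.20506776 -62.49293335] [ 39.95723773   7.18893251 -40.03619412] slope z/x [ 8.21114684e-03 -4.90983925e+01]
```

View pics/t2.png

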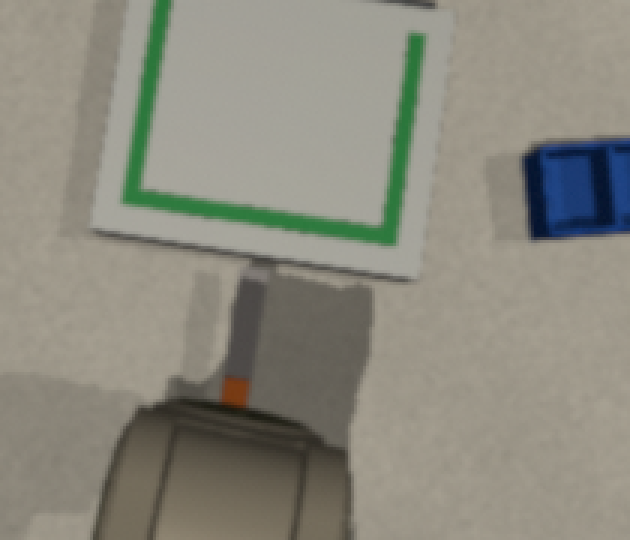

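Top picture: blade tip at about (258,262) of the crop, just before the front edge's middle, and the holder is unmoved. Lower it into the gap and insert it.

```bash
python3 -m pendant '[0,0.08,0.1,0,0,0,0,0,0,0.1,0,0,0,0,0,0,0.08,0,0,0,0,0,0,0,0,0,0,0,0,0,0,0,0,0,0,-0.15,0,0,0,0,0,0,-0.15,0,0,0,0,0,0,-0.1,0,0,0,0,0,0,0,0,0,0,0,0,0]' 80
python3 -c "
from fit import *
need()"
python3 -m pendant '[-0.1,0,0,0,0,0,0,-0.15,0,0,0,0,0,0,-0.15,0,0,0,0,0,0,-0.15,0,0,0,0,0,0,-0.15,0,0,0,0,0,0,-0.15,0,0,0,0,0,0,-0.1,0,0,0,0,0,0,0,0,0,0,0,0,0]' 80
python3 -c "
from fit import *
need()"
```

```text
t 8.7 tcp [348.3   5.9  52.9] w 15.2 gf 78.9 F [-0.4 -0.2 -1.6]
t: 9.32
tcp_pos: [0.3574, 0.0054, 0.0471]
ee_rot: [[-0.986, 0.163, -0.034], [0.163, 0.987, 0.007], [0.035, 0.001, -0.999]]
force: [-32.3, 6.1, 4.3]
gripper_width: 0.0152
grasp_force: 79.7
t 9.3 tcp [357.4   5.4  47.1] w 15.2 gf 79.7 F [-32.3   6.1   4.3]invalid input at $: expected 8 rows
```

The first call was refused for having nine rows, so the advance ran at the old height and the tip met the lid's edge. Back out at once.

```bash
python3 -m pendant '[0.35,0,0,0,0,0,0,0.35,0,0,0,0,0,0,0.25,0,0,0,0,0,0,0,0,0,0,0,0,0,0,0,0,0,0,0,0,0,0,0,0,0,0,0,0,0,0,0,0,0,0,0,0,0,0,0,0,0]' 80
python3 - <<'E'
from fit import *
need([353,7.8,44],down(-9.36))
s=get_state();E=s['ee_rot']
p,w=cloud("wrist");H=hsv(p);L=(w-s['tcp_pos'])@E*1e3
m=(H[...,0]<20)&(H[...,1]>150)&(p[...,0]>60)&(L[...,2]<-40)&(L[...,2]>-65)&(abs(L[...,1])<15)
q=L[m];print(m.sum(),q.min(0),q.max(0),'slope z/x',np.polyfit(q[:,0],q[:,2],1),np.polyfit(q[:,0],q[:,1],1))
p,w=cloud("top");np.savez('/tmp/top1',p=p,w=w);H=hsv(p);z=w[...,2]
m=clean(roi(240,190,400,330)&(z>.085)&(H[...,2]>100));v,u=np.nonzero(m);print(rect(onplane("top",np.c_[u,v],.096)[:,:2]),np.nanmedian(z[m]))
m=roi(295,270,330,355)&(z>.07)&(z<.1);v,u=np.nonzero(m);print(np.c_[u,v][::max(1,len(u)//12)].tolist(),(w[m][::max(1,len(u)//12)]*1e3).round(0).tolist())
E
```

```text
t: 9.98
tcp_pos: [0.3489, 0.0056, 0.0529]
ee_rot: [[-0.986, 0.164, 0.001], [0.164, 0.986, -0.0], [-0.001, 0.0, -1.0]]
force: [0.2, -0.1, -0.0]
gripper_width: 0.0151
grasp_force: 79.0
t 10.0 tcp [348.9   5.6  52.9] w 15.1 gf 79.0 F [ 0.2 -0.1 -0. ]
shift mm [-3.6  2.8  8.9]
turn deg [ 0.    0.07 -0.07]
6737 [-49.33277815 -11.17924062 -63.06806392] [ 40.66044771   7.12680087 -40.1266405 ] slope z/x [ 3.98692520e-02 -4.92465029e+01] [ 0.01132279 -1.74603291]
(((578.1717529296875, -29.215179443359375), (230.3429718017578, 194.49032592773438), 80.66014862060547), array([[ 463.5, -127.1],
       [ 655.4, -158.6],
       [ 692.8,   68.6],
       [ 500.9,  100.2]], dtype=float32)) 0.09823930947446317
[[296, 270], [303, 273], [311, 276], [297, 280], [315, 283], [312, 287], [308, 291], [329, 295], [299, 300], [317, 304], [316, 322], [311, 335], [311, 345]] [[553.0, 24.0, 98.0], [547.0, 10.0, 97.0], [541.0, -7.0, 98.0], [533.0, 22.0, 98.0], [526.0, -15.0, 100.0], [518.0, -9.0, 100.0], [510.0, -0.0, 98.0], [501.0, -43.0, 98.0], [491.0, 18.0, 98.0], [483.0, -18.0, 98.0], [446.0, -16.0, 99.0], [420.0, -6.0, 96.0], [400.0, -5.0, 97.0]]
```

```bash
python3 -m pendant '[0,0.08,0.1,0,0,0,0,0,0,0.1,0,0,0,0,0,0,0.07,0,0,0,0,0,0,0,0,0.36,0,0,0,0,0,0,0,0,0,0,0,0,0,0,0,0,0,0,0,0,0,0,0,0,0,0,0,0,0,0]' 80
python3 - <<'E'
from fit import *
need()
s=get_state();E=s['ee_rot']
p,w=cloud("wrist");H=hsv(p);L=(w-s['tcp_pos'])*1e3@down(-9.36)
m=(H[...,0]<20)&(H[...,1]>150)&(p[...,0]>60)&(L[...,2]<-40)&(L[...,2]>-65)&(abs(L[...,1])<15)
q=L[m];print(q.min(0),q.max(0),'slope z/x',np.polyfit(q[:,0],q[:,2],1))
p,w=cloud("top")
for v in range(306,352,4): print(v,(np.nanmedian(w[v,312:319],0)*1e3).round(1),p[v,315])
E
```

```text
t: 10.75
tcp_pos: [0.3481, 0.0083, 0.0444]
ee_rot: [[-0.986, 0.164, -0.037], [0.164, 0.987, 0.006], [0.038, 0.0, -0.999]]
force: [0.5, -0.6, -1.6]
gripper_width: 0.0152
grasp_force: 79.0
t 10.8 tcp [348.1   8.3  44.4] w 15.2 gf 79.0 F [ 0.5 -0.6 -1.6]
[-50.93815367 -11.18724443 -61.5614686 ] [ 38.92165813   7.15819886 -40.00633074] slope z/x [ 4.82309322e-03 -4.91310339e+01]
306 [482.  -15.6   2. ] [69 68 63]
310 [471.  -14.4  86.3] [77 74 70]
314 [462.7 -14.3  87.9] [76 73 70]
318 [454.6 -14.3  84.7] [76 73 71]
322 [446.4 -14.2  86. ] [78 75 72]
326 [438.2 -14.1  86.5] [83 79 76]
330 [430.  -14.   82.4] [88 84 79]
334 [421.9 -13.9  82.8] [94 90 83]
338 [411.8 -14.9   4. ] [101  97  89]
342 [403.1 -14.8   0.7] [101  97  89]
346 [394.4 -14.7   2. ] [102  98  90]
350 [404.3  -9.6 418.6] [51 48 39]
```

```bash
python3 -m pendant '[-0.15,0,-0.006,0,0,0,0,-0.15,0,-0.006,0,0,0,0,-0.15,0,-0.006,0,0,0,0,-0.15,0,-0.006,0,0,0,0,-0.1,0,-0.004,0,0,0,0,0,0,0,0,0,0,0,0,0,0,0,0,0,0,0,0,0,0,0,0,0]' 80
python3 -c "
from fit import *
need()"
```

```text
t: 11.52
tcp_pos: [0.3688, 0.0049, 0.0444]
ee_rot: [[-0.986, 0.164, -0.038], [0.164, 0.986, 0.006], [0.038, 0.0, -0.999]]
force: [-0.2, -1.0, -0.9]
gripper_width: 0.0156
grasp_force: 79.0
t 11.5 tcp [368.8   4.9  44.4] w 15.6 gf 79.0 F [-0.2 -1.  -0.9]
```

```bash
python3 -m pendant '[-0.17,0,-0.007,0,0,0,0,-0.17,0,-0.007,0,0,0,0,-0.17,0,-0.007,0,0,0,0,-0.17,0,-0.007,0,0,0,0,0,0,0,0,0,0,0,0,0,0,0,0,0,0,0,0,0,0,0,0,0,0,0,0,0,0,0,0]' 80
python3 -c "
from fit import *
need()"
python3 -m pendant '[0,0,-0.2,0,0,0,0,0,0,-0.2,0,0,0,0,0,0,-0.26,0,0,0,0,-0.06,0,-0.52,0,0,0,0,-0.11,0,-0.51,0,0,0,0,-0.16,0,-0.5,0,0,0,0,-0.2,0,-0.48,0,0,0,0,0,0,0,0,0,0,0]' 80
python3 - <<'E'
from fit import *
need()
p,w=cloud("scene");save(p[100:400,180:500].repeat(2,0).repeat(2,1),'s2.png')
E
```

```text
t: 12.18
tcp_pos: [0.3889, 0.0015, 0.0445]
ee_rot: [[-0.986, 0.164, -0.038], [0.164, 0.987, 0.006], [0.038, 0.0, -0.999]]
force: [0.8, -0.0, -0.2]
gripper_width: 0.0158
grasp_force: 79.0
t 12.2 tcp [388.9   1.5  44.5] w 15.8 gf 79.0 F [ 0.8 -0.  -0.2]
t: 12.85
tcp_pos: [0.4102, -0.0021, 0.1269]
ee_rot: [[-0.986, 0.164, -0.033], [0.164, 0.986, 0.005], [0.033, -0.0, -0.999]]
force: [0.4, 0.5, -1.0]
gripper_width: 0.0157
grasp_force: 79.0
t 12.8 tcp [410.2  -2.1 126.9] w 15.7 gf 79.0 F [ 0.4  0.5 -1. ]
```

View pics/s2.png

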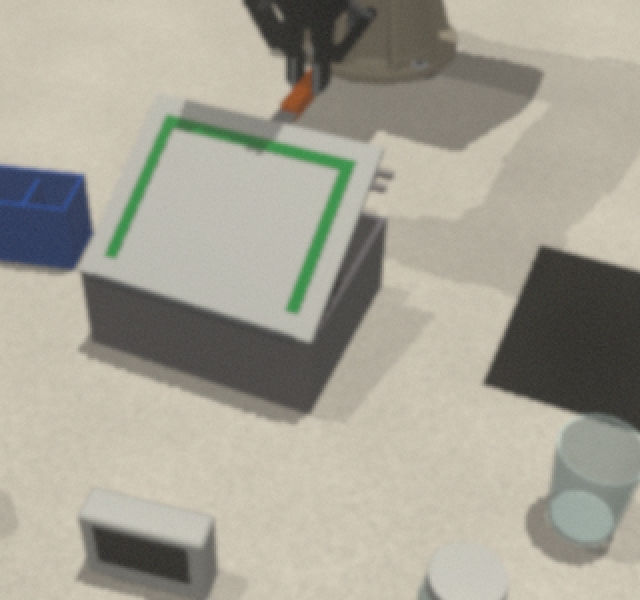

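Scene picture: the lid has risen to about 0.5 rad on the blade tip. Carry on along the arc.

```bash
python3 -m pendant '[-0.26,0,-0.45,0,0,0,0,-0.3,0,-0.43,0,0,0,0,-0.34,0,-0.4,0,0,0,0,-0.38,0,-0.36,0,0,0,0,-0.41,0,-0.32,0,0,0,0,-0.44,0,-0.28,0,0,0,0,-0.47,0,-0.23,0,0,0,0,-0.49,0,-0.18,0,0,0,0]' 80
python3 -c "
from fit import *
need()"
python3 -m pendant '[-0.4,0,-0.1,0,0,0,0,-0.4,0,-0.07,0,0,0,0,-0.4,0,-0.05,0,0,0,0,-0.4,0,-0.02,0,0,0,0,-0.3,0,0.01,0,0,0,0,-0.2,0,0.01,0,0,0,0,-0.2,0,0.01,0,0,0,0,0,0,0,0,0,0,0]' 80
python3 - <<'E'
from fit import *
need()
p,w=cloud("scene");save(p[60:400,180:500].repeat(2,0)[:600].repeat(2,1),'s3.png')
hx=np.array([.9867,-.1626]);h=np.array([.6697,-.0444])
m=np.isfinite(w[...,0])&(w[...,2]>.13)&(p.min(-1)>120); L=(w[...,:2]-h); a=L@hx; b=L@np.array([.1626,.9867])
m&=(abs(a)<.12)&(abs(b)<.12);k=np.polyfit(w[m][:,2]-.09,a[m],1);print(m.sum(),'lid angle',np.pi/2+np.arctan(k[0]),k)
E
```

```text
t: 13.57
tcp_pos: [0.5018, -0.0171, 0.1999]
ee_rot: [[-0.986, 0.164, -0.038], [0.163, 0.987, 0.007], [0.039, 0.0, -0.999]]
force: [-2.1, 0.4, -0.8]
gripper_width: 0.0159
grasp_force: 79.0
t 13.6 tcp [501.8 -17.1 199.9] w 15.9 gf 79.0 F [-2.1  0.4 -0.8]
t: 14.23
tcp_pos: [0.5711, -0.0288, 0.203]
ee_rot: [[-0.986, 0.164, -0.037], [0.164, 0.986, 0.006], [0.038, 0.0, -0.999]]
force: [-0.4, 0.6, -0.7]
gripper_width: 0.0154
grasp_force: 79.0
t 14.2 tcp [571.1 -28.8 203. ] w 15.4 gf 79.0 F [-0.4  0.6 -0.7]
746 lid angle 0.9417684229179327 [-0.72762691  0.14661818]
```

View pics/s3.png

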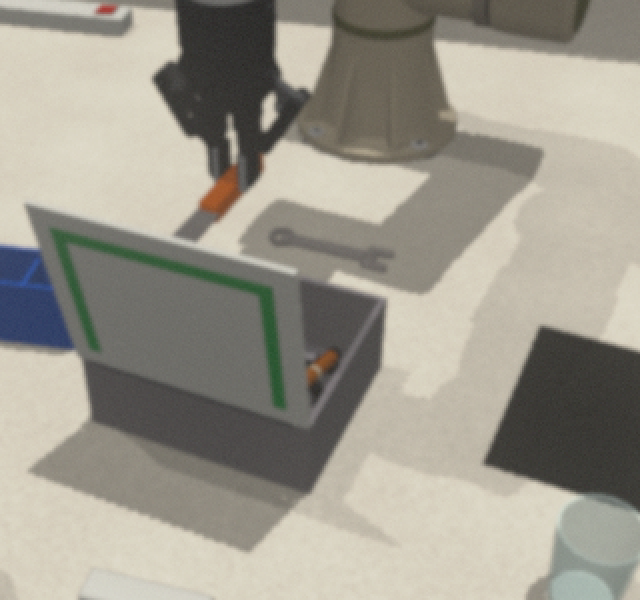

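Scene picture: the lid is about upright with its front edge tilting back, and tubes are visible. Push a little more, back off, and carry the blade over the mat.

```bash
python3 -m pendant '[-0.13,0,0,0,0,0,0,-0.1,0,0,0,0,0,0,0,0,0,0,0,0,0,0.4,0,0,0,0,0,0,0.6,0,0,0,0,0,0,0.7,0,0,0,0,0,0,0.7,0,0,0,0,0,0,0.3,0,0,0,0,0,0]' 80
python3 -m pendant '[0.17,0.67,0,0,0,0,0,0.17,0.67,0,0,0,0,0,0.17,0.67,0,0,0,0,0,0.17,0.67,0,0,0,0,0,0.17,0.67,0,0,0,0,0,0.17,0.67,0,0,0,0,0,0.17,0.67,0,0,0,0,0,0.17,0.67,0,0,0,0,0]' 80
python3 -m pendant '[0.17,0.67,0,0,0,0,0,0.17,0.67,0,0,0,0,0,0.17,0.67,0,0,0,0,0,0.17,0.67,0,0,0,0,0,0.17,0.67,0,0,0,0,0,0.17,0.67,0,0,0,0,0,0.17,0.67,0,0,0,0,0,0.17,0.67,0,0,0,0,0]' 80
python3 - <<'E'
from fit import *
need([475,315,-26],down(-9.36))
s=get_state();p,w=cloud("wrist");H=hsv(p);L=(w-s['tcp_pos'])*1e3@down(-9.36)
m=(H[...,0]<20)&(H[...,1]>150)&(p[...,0]>60)&(L[...,2]<-40)&(L[...,2]>-65)&(abs(L[...,1])<15)
q=L[m];print(q.min(0),q.max(0),'slope z/x',np.polyfit(q[:,0],q[:,2],1))
p,w=cloud("top");np.savez('/tmp/top2',p=p,w=w);save(p[170:330,240:520].repeat(2,0).repeat(2,1),'t3.png')
E
```

```text
t: 14.95
tcp_pos: [0.4954, -0.016, 0.207]
ee_rot: [[-0.986, 0.164, -0.037], [0.163, 0.987, 0.006], [0.038, 0.0, -0.999]]
force: [-0.8, -0.4, -1.1]
gripper_width: 0.0156
grasp_force: 79.0
t: 15.62
tcp_pos: [0.4842, 0.1499, 0.2084]
ee_rot: [[-0.986, 0.164, -0.036], [0.164, 0.986, 0.007], [0.036, 0.001, -0.999]]
force: [-0.8, 0.7, -1.2]
gripper_width: 0.0153
grasp_force: 79.0
t: 16.28
tcp_pos: [0.4702, 0.3154, 0.2098]
ee_rot: [[-0.986, 0.164, -0.036], [0.164, 0.986, 0.007], [0.037, 0.001, -0.999]]
force: [0.5, 0.2, -1.8]
gripper_width: 0.0153
grasp_force: 79.0
t 16.3 tcp [470.2 315.4 209.8] w 15.3 gf 79.0 F [ 0.5  0.2 -1.8]
shift mm [-1.340e+01  2.000e-01  2.355e+02]
turn deg [ 0.05 -2.09 -0.07]
[-51.05683215 -11.16191057 -62.56596466] [ 38.94655673   7.76538547 -40.0290547 ] slope z/x [ 7.08403547e-03 -4.91082636e+01]
```

View pics/t3.png

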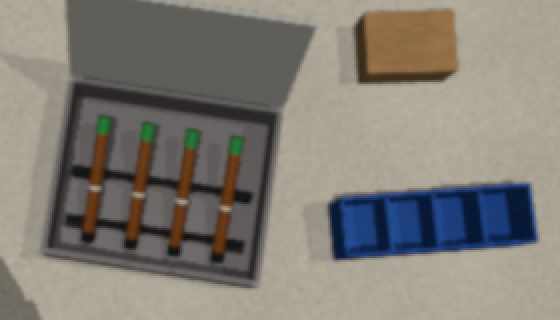

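Top picture: four tubes at crop (100,180), (140,185), (183,190), (228,198), green ends towards the hinge. The lid leans back and the holder is in place. Now lay the blade down.

```bash
python3 -m pendant '[-0.05,0,0.9,0,0,0,0,-0.05,0,0.9,0,0,0,0,-0.05,0,0.9,0,0,0,0,-0.05,0,0.9,0,0,0,0,-0.05,0,0.9,0,0,0,0,-0.05,0,0.9,0,0,0,0,-0.05,0,0.9,0,0,0,0,-0.05,0,0.6,0,0,0,0]' 80
python3 -c "
from fit import *
need([475,315,-26])"
```

```text
t: 17.05
tcp_pos: [0.4732, 0.3123, -0.0001]
ee_rot: [[-0.986, 0.164, -0.039], [0.164, 0.986, 0.005], [0.039, -0.001, -0.999]]
force: [-0.2, -0.0, -0.8]
gripper_width: 0.0156
grasp_force: 79.0
t 17.1 tcp [ 4.732e+02  3.123e+02 -1.000e-01] w 15.6 gf 79.0 F [-0.2 -0.  -0.8]
shift mm [-2.4  3.  25.8]
```

```bash
python3 -m pendant '[0,0,0.2,0,0,0,0,0,0,0.2,0,0,0,0,0,0,0.15,0,0,0,0,0,0,0.1,0,0,0,0,0,0,0.08,0,0,0,0,0,0,0.06,0,0,0,0,0,0,0,0,0,0,0,0,0,0,0,0,0,0]' 80
python3 -c "
from fit import *
need([475,315,-27])"
```

```text
t: 17.72
tcp_pos: [0.4733, 0.3138, -0.0209]
ee_rot: [[-0.986, 0.164, -0.036], [0.164, 0.987, 0.007], [0.037, 0.001, -0.999]]
force: [-0.0, -0.8, -0.8]
gripper_width: 0.0155
grasp_force: 79.0
t 17.7 tcp [473.3 313.8 -20.9] w 15.5 gf 79.0 F [-0.  -0.8 -0.8]
shift mm [-1.7  1.5  6. ]
```

```bash
python3 -m pendant '[0,0,0.06,0,0,0,0,0,0,0.06,0,0,0,0,0,0,0.05,0,0,0,0,0,0,0,0,0,0,0,0,0,0,0,0,0,0,0,0,0,0,0,0,16,0,0,0,0,0,0,18,0,0,0,0,0,0,24]' 80
python3 -c "
from fit import *
need()"
python3 -m pendant '[0,0,0,0,0,0,35,0,0,0,0,0,0,45,0,0,0,0,0,0,45,0,0,-0.2,0,0,0,45,0,0,-0.5,0,0,0,45,0,0,-0.9,0,0,0,45,0,0,-0.9,0,0,0,45,0,0,-0.9,0,0,0,45]' 60
python3 -m pendant '[0,0,-0.9,0,0,0,45,0,0,-0.9,0,0,0,45,0,0,-0.9,0,0,0,45,0,0,-0.9,0,0,0,45,0,0,-0.9,0,0,0,45,0,0,-0.9,0,0,0,45,0,0,-0.5,0,0,0,45,0,0,0,0,0,0,45]' 20
python3 - <<'E'
from fit import *
need()
p,w=cloud("wrist");H=hsv(p)
m=clean((H[...,0]<20)&(H[...,1]>150));P=w[m];print(m.sum(),np.nanpercentile(P,[5,50,95],axis=0)*1e3)
print([np.round(x,1) for x in rect(P[np.isfinite(P[:,0])&(P[:,2]>.018)][:,:2])[0]])
E
```

```text
t: 18.38
tcp_pos: [0.473, 0.3137, -0.0263]
ee_rot: [[-0.986, 0.164, -0.037], [0.164, 0.986, 0.006], [0.037, 0.0, -0.999]]
force: [0.9, -0.4, -0.1]
gripper_width: 0.0238
grasp_force: 0.0
t 18.4 tcp [473.  313.7 -26.3] w 23.8 gf 0.0 F [ 0.9 -0.4 -0.1]
t: 19.05
tcp_pos: [0.4763, 0.3128, 0.0768]
ee_rot: [[-0.986, 0.164, -0.038], [0.164, 0.987, 0.006], [0.038, -0.0, -0.999]]
force: [0.7, -0.3, -0.8]
gripper_width: 0.045
grasp_force: 0.0
t: 19.72
tcp_pos: [0.4848, 0.3126, 0.257]
ee_rot: [[-0.986, 0.164, -0.03], [0.164, 0.986, 0.009], [0.032, 0.004, -0.999]]
force: [-0.3, 0.3, -0.4]
gripper_width: 0.0451
grasp_force: 0.0
t 19.7 tcp [484.8 312.6 257. ] w 45.1 gf 0.0 F [-0.3  0.3 -0.4]
1140 [[437.73543832 300.19607696   3.88518884]
 [476.34142894 311.52434833  20.98371296]
 [517.49249935 322.62117673  22.45105462]]
[array([478. , 311.3]), array([17.8, 89.4]), np.float64(80.9)]
```

The blade lies flat on the mat (handle top at 22 mm). Now locate the tubes and the holder.

```bash
cat >> fit.py <<'E'
C=np.array([575.9,-28.9,0]);c=np.radians(-9.36)
RC=np.array([[np.cos(c),-np.sin(c),0],[np.sin(c),np.cos(c),0],[0,0,1]])
def case(x,y,z): return C+RC@np.array([x,y,z],float)
def holder():
    p,w=cloud("top");H=hsv(p);hm=roi(380,225,540,340)&(H[...,0]>100)&(H[...,0]<130)&(H[...,1]>120)&(w[...,2]>.068)&(w[...,2]<.095)
    v,u=np.nonzero(clean(cv2.dilate(hm.astype(np.uint8),np.ones((3,3)))>0)&hm);r,b=rect(onplane("top",np.c_[u,v],.08)[:,:2]);
    (cx,cy),(a,bb),an=r
    d=max(((b[(i+1)%4]-b[i]) for i in range(4)),key=np.linalg.norm); d=d/np.linalg.norm(d); d=d*np.sign(d[1])
    print('holder',round(cx,1),round(cy,1),round(a,1),round(bb,1),'ydir',d.round(3));return np.array([cx,cy]),d
def tool(pitch,head):
    "tool pointing pitch deg below horizontal at heading deg, y to the left"
    p,a=np.radians(pitch),np.radians(head);z=np.array([np.cos(p)*np.cos(a),np.cos(p)*np.sin(a),-np.sin(p)]);y=np.array([-np.sin(a),np.cos(a),0]);return np.c_[np.cross(y,z),y,z]
OFF=51.
E
python3 - <<'E'
from fit import *
D=np.load('/tmp/top2.npz');p,w=D['p'],D['w'];H=hsv(p);K,R,t=cam("top")
L=(w*1e3-C)@RC
for y in (-72,-24,24,72):
    m=(abs(L[...,1]-y)<16)&(L[...,0]>-85)&(L[...,0]<85)&(L[...,2]<85)
    am=m&(H[...,0]<20)&(H[...,1]>110); g=m&(H[...,0]>45)&(H[...,0]<85)&(H[...,1]>100)
    q=L[am]; k=np.polyfit(q[:,0],q[:,2],1); ky=np.polyfit(q[:,0],q[:,1],1)
    print(y,am.sum(),'glass x',np.percentile(q[:,0],[2,98]).round(1),'z@27.8',np.polyval(k,27.8).round(1),'slope',k[0].round(3),'y@27.8',np.polyval(ky,27.8).round(1),'green',np.percentile(L[g],[3,97],axis=0).round(1).tolist())
holder()
need(case(27.8,-72,130),tool(90,-9.36))
E
```

```text
-72 281 glass x [-62.9  38. ] z@27.8 63.5 slope 0.372 y@27.8 -71.2 green [[42.4, -77.0, 68.4], [57.6, -65.5, 78.0]]
-24 275 glass x [-62.3  37.5] z@27.8 63.3 slope 0.367 y@27.8 -23.5 green [[42.0, -29.1, 68.3], [58.4, -17.4, 77.8]]
24 287 glass x [-62.8  37.3] z@27.8 63.8 slope 0.379 y@27.8 24.4 green [[42.6, 18.2, 69.1], [57.8, 30.5, 79.4]]
72 287 glass x [-62.1  37.5] z@27.8 63.6 slope 0.375 y@27.8 72.3 green [[42.2, 65.8, 67.6], [58.2, 78.7, 79.5]]
holder 531.6 -317.2 63.0 203.6 ydir [-0.069  0.998]
t 19.8 tcp [483.4 312.  252.9] w 45.1 gf 0.0 F [ 0.   0.1 -0.6]
shift mm [-179.3 -393.2  116. ]
turn deg [ 0.06 -2.09 -0.06]
```

```bash
python3 -m pendant '[-0.37,-0.82,0,0,-0.35,0,36,-0.37,-0.82,0,0,0,0,36,-0.37,-0.82,0,0,0,0,36,-0.37,-0.82,0,0,0,0,36,-0.37,-0.82,0,0,0,0,36,-0.37,-0.82,0,0,0,0,36,-0.37,-0.82,0,0,0,0,36,-0.37,-0.82,0,0,0,0,36]' 20
python3 -m pendant '[-0.37,-0.82,0,0,0,0,36,-0.37,-0.82,0,0,0,0,36,-0.37,-0.82,0,0,0,0,36,-0.37,-0.82,0,0,0,0,36,-0.37,-0.82,0,0,0,0,36,-0.37,-0.82,0,0,0,0,36,-0.37,-0.82,0,0,0,0,36,-0.37,-0.82,0,0,0,0,36]' 20
python3 -c "
from fit import *
need(case(25,-72,56.3-OFF),tool(90,-9.36))"
```

```text
t: 20.48
tcp_pos: [0.5375, 0.1019, 0.2499]
ee_rot: [[-0.987, 0.164, -0.004], [0.164, 0.987, 0.0], [0.004, -0.0, -1.0]]
force: [1.1, -0.2, -0.7]
gripper_width: 0.0363
grasp_force: 0.0
t: 21.15
tcp_pos: [0.593, -0.1065, 0.2497]
ee_rot: [[-0.986, 0.164, -0.004], [0.164, 0.986, 0.001], [0.004, 0.001, -1.0]]
force: [1.3, 0.4, 0.1]
gripper_width: 0.0363
grasp_force: 0.0
t 21.1 tcp [ 593.  -106.5  249.7] w 36.3 gf 0.0 F [1.3 0.4 0.1]
shift mm [  3.5   1.6 244.4]
turn deg [ 0.04 -0.24 -0.07]
```

```bash
python3 -m pendant '[0.06,0.05,0.9,0,0,0,32,0.06,0,0.9,0,0,0,32,0,0,0.9,0,0,0,32,0,0,0.9,0,0,0,32,0,0,0.9,0,0,0,32,0,0,0.9,0,0,0,32,0,0,0.8,0,0,0,32,0,0,0.3,0,0,0,32]' 20
python3 - <<'E'
from fit import *
need(case(25,-72,56.3-OFF),tool(90,-9.36))
s=get_state();p,w=cloud("wrist");H=hsv(p);L=(w-s['tcp_pos'])*1e3@s['ee_rot']
m=(H[...,0]<20)&(H[...,1]>110)&(abs(L[...,1])<20)&(L[...,2]>-60)&(L[...,2]<40)
q=L[m];print(m.sum(),np.percentile(q,[3,50,97],axis=0).round(1))
E
```

```text
t: 21.82
tcp_pos: [0.5861, -0.1021, 0.0511]
ee_rot: [[-0.986, 0.164, -0.01], [0.164, 0.986, 0.003], [0.01, 0.001, -1.0]]
force: [-0.7, 0.1, 0.4]
gripper_width: 0.0319
grasp_force: 0.0
t 21.8 tcp [ 586.1 -102.1   51.1] w 31.9 gf 0.0 F [-0.7  0.1  0.4]
shift mm [-3.5 -1.5 45.8]
turn deg [ 0.08 -0.57 -0.07]
4541 [[-15.8 -11.1 -15.8]
 [ 30.1  -4.2   2. ]
 [ 82.3   2.   22.2]]
```

```bash
python3 -m pendant '[-0.1,-0.08,0.25,0,0,0,32,0,0,0.25,0,0,0,32,0,0,0.25,0,0,0,32,0,0,0.25,0,0,0,32,0,0,0.25,0,0,0,32,0,0,0.22,0,0,0,32,0,0,0,0,0,0,32,0,0,0,0,0,0,32]' 20
python3 -m pendant '[0,0,0,0,0,0,22,0,0,0,0,0,0,18,0,0,0,0,0,0,14,0,0,0,0,0,0,12,0,0,0,0,0,0,8,0,0,0,0,0,0,5,0,0,0,0,0,0,0,0,0,0,0,0,0,0]' 20
python3 -c "
from fit import *
need(case(25,-72,56.3-OFF),tool(90,-9.36))"
```

```text
t: 22.53
tcp_pos: [0.5925, -0.1061, 0.0122]
ee_rot: [[-0.987, 0.164, -0.002], [0.164, 0.987, 0.001], [0.002, 0.0, -1.0]]
force: [0.4, -0.1, 0.1]
gripper_width: 0.0319
grasp_force: 0.0
t: 23.2
tcp_pos: [0.5933, -0.1063, 0.0129]
ee_rot: [[-0.986, 0.164, -0.0], [0.164, 0.986, 0.0], [0.0, 0.0, -1.0]]
force: [0.5, -0.4, 1.6]
gripper_width: 0.0134
grasp_force: 20.0
t 23.2 tcp [ 593.3 -106.3   12.9] w 13.4 gf 20.0 F [ 0.5 -0.4  1.6]
shift mm [4.8 1.6 7.6]
turn deg [ 0.   -0.01 -0.07]
```

```bash
python3 -m pendant '[0,0,-0.15,0,0,0,0,0,0,-0.3,0,0,0,0,0,0,-0.6,0,0,0,0,0,0,-0.9,0,0,0,0,0,0,-0.9,0,0,0,0,0,0,-0.9,0,0,0,0,0,0,-0.9,0,0,0,0,0,0,-0.9,0,0,0,0]' 20
python3 -m pendant '[-0.06,-0.4,-0.1,0,0,0,0,-0.06,-0.6,0,0,0,0,0,-0.07,-0.63,0,0,0,0,0,-0.07,-0.63,0,0,0,0,0,-0.07,-0.63,0,0,0,0,0,-0.07,-0.63,0,0,0,0,0,-0.07,-0.63,0,0,0,0,0,-0.07,-0.63,0,0,0,0,0]' 20
python3 -m pendant '[-0.06,-0.63,0,0,0,0,0,-0.07,-0.63,0,0,0,0,0,-0.07,-0.63,0,0,0,0,0,-0.07,-0.63,0,0,0,0,0,-0.07,-0.63,0,0,0,0,0,-0.07,-0.63,0,0,0,0,0,-0.07,-0.6,0,0,0,0,0,-0.07,-0.4,0,0,0,0,0]' 20
python3 - <<'E'
from fit import *
need([577,-399,190],tool(20,-9.36))
s=get_state();p,w=cloud("wrist");H=hsv(p);L=(w-s['tcp_pos'])*1e3@s['ee_rot']
m=(H[...,0]<22)&(H[...,1]>110)&(abs(L[...,1])<20)&(L[...,2]>-80)&(L[...,2]<40);q=L[m]
print(m.sum(),np.percentile(q,[3,50,97],axis=0).round(1),np.polyfit(q[:,0],q[:,2],1),np.polyfit(q[:,0],q[:,1],1))
E
```

```text
t: 23.87
tcp_pos: [0.5926, -0.1062, 0.1811]
ee_rot: [[-0.986, 0.164, -0.001], [0.164, 0.986, 0.0], [0.001, 0.0, -1.0]]
force: [1.4, -0.1, -0.4]
gripper_width: 0.0127
grasp_force: 19.9
t: 24.53
tcp_pos: [0.585, -0.2514, 0.182]
ee_rot: [[-0.986, 0.164, -0.002], [0.164, 0.986, 0.0], [0.002, 0.0, -1.0]]
force: [-0.5, 0.7, -0.5]
gripper_width: 0.013
grasp_force: 19.9
t: 25.2
tcp_pos: [0.5774, -0.3965, 0.1817]
ee_rot: [[-0.986, 0.165, -0.002], [0.165, 0.986, 0.0], [0.002, 0.0, -1.0]]
force: [-0.1, 0.6, -0.2]
gripper_width: 0.0129
grasp_force: 19.9
t 25.2 tcp [ 577.4 -396.5  181.7] w 12.9 gf 19.9 F [-0.1  0.6 -0.2]
shift mm [-0.  -2.6 -8.3]
turn deg [ -0.09 -70.11  -0.13]
6698 [[ -8.4  -7.8 -53.8]
 [ 37.1  -1.5 -36.9]
 [ 90.    4.4 -17.3]] [  0.36632947 -50.38869396] [ 1.74795112e-03 -1.77373649e+00]
```

```bash
python3 -m pendant '[0,0,-0.25,0,-0.6,0,0,0,-0.08,0,0,-0.95,0,0,0,0,0,0,-0.95,0,0,0,0,0,0,-0.95,0,0,0,0,0,0,-0.95,0,0,0,0,0,0,-0.95,0,0,0,0,0,0,-0.95,0,0,0,0,0,0,-0.95,0,0]' 20
python3 -m pendant '[0,0,0,0,-0.95,0,0,0,0,0,0,-0.95,0,0,0,0,0,0,-0.95,0,0,0,0,0,0,-0.95,0,0,0,0,0,0,-0.63,0,0,0,0,0,0,0,0,0,0,0,0,0,0,0,0,0,0,0,0,0,0,0]' 20
python3 - <<'E'
from fit import *
need([577,-399,180],tool(20,-9.36))
h,d=holder()
p,w=cloud("scene");save(p[60:300,60:380].repeat(2,0).repeat(2,1),'s4.png')
E
```

```text
t: 25.92
tcp_pos: [0.5774, -0.3961, 0.1909]
ee_rot: [[-0.713, 0.163, 0.682], [0.117, 0.987, -0.114], [-0.692, -0.001, -0.722]]
force: [0.3, -1.1, -0.8]
gripper_width: 0.0129
grasp_force: 19.8
t: 26.58
tcp_pos: [0.5791, -0.3984, 0.1886]
ee_rot: [[-0.374, 0.165, 0.913], [0.064, 0.986, -0.152], [-0.925, 0.002, -0.38]]
force: [0.3, 0.3, -1.3]
gripper_width: 0.0128
grasp_force: 19.9
t 26.6 tcp [ 579.1 -398.4  188.6] w 12.8 gf 19.9 F [ 0.3  0.3 -1.3]
shift mm [ 8.6 -1.   1.5]
turn deg [-0.1  -2.3  -0.14]
holder 531.7 -317.1 63.0 203.9 ydir [-0.071  0.998]
```

View pics/s4.png

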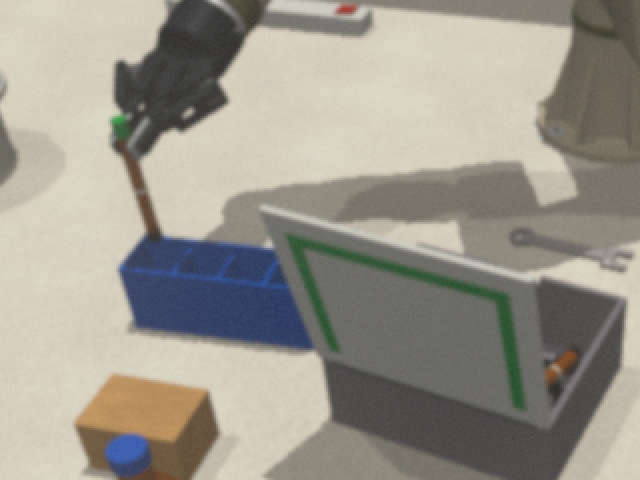

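Scene picture: the tube hangs upright, green cap up, above the holder's far compartment. Next, fine alignment.

```bash
cat >> fit.py <<'E'
def place(k,clear,lat=-1.8,g=-43.,s_=38.,tilt=0.):
    "shift to hold the tube over compartment y=k with its foot `clear` mm above the compartment floor"
    h,d=holder();c=h+d*k;R=tool(20+tilt,-9.36)
    G=np.array([c[0],c[1],4+70+s_+clear]);need(G-R@np.array([0,lat,g]),R)
E
python3 -m pendant '[0.05,0,0,0,-0.36,0,0,0,0,0,0,0,0,0,0,0,0,0,0,0,0,0,0,0,0,0,0,0,0,0,0,0,0,0,0,0,0,0,0,0,0,0,0,0,0,0,0,0,0,0,0,0,0,0,0,0]' 20
python3 - <<'E'
from fit import *
place(-75,3)
s=get_state();p,w=cloud("wrist");H=hsv(p);L=(w-s['tcp_pos'])*1e3@s['ee_rot']
m=(H[...,0]<22)&(H[...,1]>110)&(abs(L[...,1])<20)&(L[...,2]>-80)&(L[...,2]<40);q=L[m]
print(m.sum(),np.percentile(q,[3,97],axis=0).round(1),np.polyfit(q[:,0],q[:,2],1),np.polyfit(q[:,0],q[:,1],1))
E
```

```text
t: 27.35
tcp_pos: [0.5784, -0.3983, 0.1876]
ee_rot: [[-0.337, 0.165, 0.927], [0.057, 0.986, -0.155], [-0.94, 0.0, -0.342]]
force: [-1.3, -0.2, -0.9]
gripper_width: 0.0134
grasp_force: 19.9
holder 531.7 -317.5 62.9 203.6 ydir [-0.069  0.998]
t 27.4 tcp [ 578.4 -398.3  187.5] w 12.8 gf 19.9 F [-0.2 -0.5 -0. ]
shift mm [82.4  0.8 28.4]
turn deg [-0.13 -0.01 -0.08]
6581 [[ -7.4  -7.5 -54.2]
 [ 90.5   4.3 -18. ]] [  0.36541644 -51.24872368] [ 1.24571599e-03 -1.74516610e+00]
```

```bash
python3 -m pendant '[0.5,0.03,0.17,0,0,0,0,0.5,0,0.17,0,0,0,0,0.5,0,0.17,0,0,0,0,0.5,0,0.17,0,0,0,0,0.4,0,0.14,0,0,0,0,0.25,0,0.09,0,0,0,0,0,0,0,0,0,0,0,0,0,0,0,0,0,0]' 20
python3 -c "
from fit import *
place(-75,0)"
```

```text
t: 28.12
tcp_pos: [0.5813, -0.4049, 0.105]
ee_rot: [[-0.345, 0.158, 0.925], [0.059, 0.987, -0.146], [-0.937, 0.004, -0.35]]
force: [0.4, 0.6, 0.0]
gripper_width: 0.0129
grasp_force: 19.9
holder 531.6 -317.2 63.0 203.7 ydir [-0.069  0.998]
t 28.2 tcp [ 581.4 -405.   105.6] w 12.9 gf 19.9 F [ 0.7  0.7 -0.9]
shift mm [ 9.8  7.3 -2.4]
turn deg [ 0.33 -0.43 -0.08]
```

```bash
python3 -m pendant '[0.05,0,0,0,0,0,0,0.05,0,0,0,0,0,0,0,0,0,0,0,0,0,0,0,0,0,0,0,0,0,0,0,0,0,0,0,0,0,0,0,0,0,0,0,0,0,0,0,0,0,0,0,0,0,0,0,0]' 20
python3 -c "
from fit import *
place(-75,0);print(get_state()['q'].round(3))"
```

```text
t: 28.83
tcp_pos: [0.5807, -0.4055, 0.1029]
ee_rot: [[-0.345, 0.157, 0.925], [0.058, 0.988, -0.146], [-0.937, 0.004, -0.35]]
force: [-0.2, 0.1, -0.1]
gripper_width: 0.0131
grasp_force: 19.9
holder 531.6 -317.1 63.0 202.4 ydir [-0.07   0.998]
t 28.9 tcp [ 580.7 -405.4  102.8] w 12.9 gf 19.9 F [-0.6  0.  -0.5]
shift mm [ 6.9  8.  -2.8]
turn deg [ 0.37 -0.48 -0.09]
[-1.109  0.45  -1.027 -0.905  0.868 -0.453]
```

The elbow joint is at its range limit (q3 = −1.027), which is why the pose sagged aside. Yawing the hand about the tube to gain reach.

```bash
cat >> fit.py <<'E'
def place(k,clear,lat=-1.8,g=-43.,s_=38.,pitch=20,head=-9.36):
    h,d=holder();c=h+d*k;R=tool(pitch,head)
    G=np.array([c[0],c[1],4+70+s_+clear]);need(G-R@np.array([0,lat,g]),R)
    s=get_state();print('G now',(s['tcp_pos']*1e3+s['ee_rot']@[0,lat,g]).round(1),'want',G.round(1),'q',s['q'].round(3))
E
python3 -m pendant '[-0.4,0.1,-0.1,0,0,0,0,0,0,0,-0.7,0,-0.25,0,0,0,0,-0.7,0,-0.25,0,0,0,0,-0.7,0,-0.25,0,0,0,0,0,0,0,0,0,0,0,0,0,0,0,0,0,0,0,0,0,0,0,0,0,0,0,0,0]' 20
python3 -c "
from fit import *
place(-75,0,head=4)"
```

```text
t: 29.55
tcp_pos: [0.5825, -0.4018, 0.1141]
ee_rot: [[-0.349, -0.067, 0.935], [-0.018, 0.998, 0.065], [-0.937, 0.006, -0.349]]
force: [-0.8, -0.1, 0.3]
gripper_width: 0.0127
grasp_force: 19.9
holder 531.6 -316.9 63.0 203.0 ydir [-0.069  0.998]
t 29.6 tcp [ 582.5 -401.5  114. ] w 12.7 gf 19.9 F [ 1.1 -0.4  0.2]
shift mm [17.3 14.6  1.7]
turn deg [ 0.02 -0.46 -0.41]
G now [ 542.4 -406.1  129. ] want [ 536.8 -391.7  112. ] q [-1.172  0.422 -0.808 -0.371  1.09  -0.791]
```

```bash
python3 -m pendant '[0,0.16,0,0,0,0,0,0,0.16,0,0,0,0,0,0,0.16,0,0,0,0,0,0.2,0,0.02,0,-0.07,-0.07,0,0.15,0,0.02,0,0,0,0,0.1,0,0.01,0,0,0,0,0,0,0,0,0,0,0,0,0,0,0,0,0,0]' 20
python3 -c "
from fit import *
place(-75,0,head=4)"
```

```text
t: 30.27
tcp_pos: [0.5783, -0.3885, 0.1012]
ee_rot: [[-0.342, -0.07, 0.937], [-0.024, 0.998, 0.066], [-0.939, 0.0, -0.343]]
force: [0.1, 0.8, -0.6]
gripper_width: 0.0127
grasp_force: 19.9
holder 531.6 -316.6 63.0 203.4 ydir [-0.069  0.998]
t 30.3 tcp [ 578.4 -388.8  101.5] w 12.9 gf 19.9 F [ 0.7 -0.3 -0.4]
shift mm [4.5 2.  0.2]
turn deg [ 0.01 -0.04  0.02]
G now [ 538.2 -393.4  116.3] want [ 536.7 -391.5  112. ] q [-1.171  0.442 -0.853 -0.45   1.095 -0.787]
```

Ease down in ~1 mm steps, watching the force.

```bash
python3 -m pendant '[0.03,0.03,0.01,0,0,0,0,0.03,0.02,0.01,0,0,0,0,0.03,0,0.01,0,0,0,0,0.02,0,0.01,0,0,0,0,0,0,0,0,0,0,0,0,0,0,0,0,0,0,0,0,0,0,0,0,0,0,0,0,0,0,0,0]' 20
python3 -c "
from fit import *
place(-75,0,head=4)"
python3 -m pendant '[0.02,0,0.007,0,0,0,0,0,0,0,0,0,0,0,0.02,0,0.007,0,0,0,0,0,0,0,0,0,0,0,0,0,0,0,0,0,0,0,0,0,0,0,0,0,0,0,0,0,0,0,0,0,0,0,0,0,0,0]' 20
python3 -c "
from fit import *
place(-75,0,head=4)"
```

```text
t: 30.98
tcp_pos: [0.5783, -0.3872, 0.098]
ee_rot: [[-0.342, -0.07, 0.937], [-0.024, 0.998, 0.066], [-0.939, -0.0, -0.343]]
force: [0.4, 0.1, -0.6]
gripper_width: 0.0131
grasp_force: 19.9
holder 531.7 -317.1 63.0 203.4 ydir [-0.069  0.998]
t 31.0 tcp [ 578.3 -387.2   98.1] w 12.7 gf 19.9 F [ 0.4  0.2 -0.6]
shift mm [ 1.1 -0.  -0.9]
turn deg [ 0.02 -0.03  0.02]
G now [ 538.1 -391.8  112.8] want [ 536.8 -391.9  112. ] q [-1.17   0.449 -0.859 -0.464  1.095 -0.785]
t: 31.7
tcp_pos: [0.5784, -0.3873, 0.0972]
ee_rot: [[-0.341, -0.071, 0.937], [-0.025, 0.998, 0.066], [-0.94, -0.001, -0.342]]
force: [-0.6, 0.0, 3.5]
gripper_width: 0.0129
grasp_force: 20.0
holder 531.6 -316.6 63.0 203.4 ydir [-0.069  0.998]
t 31.8 tcp [ 578.4 -387.2   97.2] w 13.3 gf 20.0 F [-0.2  0.9  3.4]
shift mm [ 0.4  0.5 -1.3]
turn deg [0.03 0.01 0.06]
G now [ 538.2 -391.9  111.9] want [ 536.8 -391.5  112. ] q [-1.17   0.452 -0.859 -0.468  1.095 -0.785]
```

The foot touches (3.5 N) right at the computed height. Release and back off along the fingers.

```bash
python3 -m pendant '[0,0,0,0,0,0,13,0,0,0,0,0,0,14,0,0,0,0,0,0,16,0,0,0,0,0,0,20,0,0,0,0,0,0,26,0,0,0,0,0,0,28,0,0,-0.1,0,0,0,28,0,0,-0.3,0,0,0,28]' 20
python3 -m pendant '[0,0,-0.6,0,0,0,28,0,0,-0.9,0,0,0,28,0,0,-0.8,0,0,0,28,-0.6,0,0,0,0,0,28,-0.9,0,0,0,0,0,28,-0.9,0,0,0,0,0,28,-0.9,0,0,0,0,0,28,0,0,0,0,0,0,28]' 20
python3 - <<'E'
from fit import *
need()
h,d=holder()
p,w=cloud("scene");L=w*1e3
m=(L[...,2]>90)&(np.hypot(L[...,0]-536.8,L[...,1]+391.7)<60)
q=L[m];print(m.sum())
for a,b in((90,100),(100,115),(115,130),(130,150)):
    k=q[(q[:,2]>a)&(q[:,2]<b)];print(a,len(k),np.median(k,0).round(1))
print(get_state()['q'].round(2))
E
```

```text
t: 32.42
tcp_pos: [0.5671, -0.3873, 0.1003]
ee_rot: [[-0.342, -0.071, 0.937], [-0.024, 0.997, 0.067], [-0.939, 0.0, -0.343]]
force: [-0.6, -0.1, 0.2]
gripper_width: 0.0277
grasp_force: 0.0
t: 33.08
tcp_pos: [0.5377, -0.3918, 0.2236]
ee_rot: [[-0.338, -0.072, 0.939], [-0.034, 0.997, 0.064], [-0.941, -0.01, -0.339]]
force: [-0.2, 0.0, 0.1]
gripper_width: 0.0278
grasp_force: 0.0
t 33.1 tcp [ 537.7 -391.8  223.6] w 27.8 gf 0.0 F [-0.2  0.   0.1]
holder 531.6 -316.7 63.0 203.8 ydir [-0.07   0.998]
444
90 28 [ 540.5 -386.1   95.8]
100 44 [ 540.7 -386.8  107.5]
115 48 [ 541.3 -385.7  123.8]
130 67 [ 540.2 -387.6  140.7]
[-1.26  0.17 -0.75  0.06  1.15 -0.94]
```

The tube stands upright (same x and y at all heights). Back to the case for the second tube.

```bash
python3 -c "
from fit import *
need(case(30,-25,190),tool(90,-9.36));need(case(30,-25,190));print(case(30,-25,190).round(0))"
```

```text
t 33.2 tcp [ 536.3 -390.3  218.7] w 27.9 gf 0.0 F [ 0.8 -0.6 -1.1]
shift mm [ -4.2 326.5  92.5]
turn deg [ 8.03 69.67 11.8 ]
t 33.2 tcp [ 536.3 -390.3  218.7] w 27.9 gf 0.0 F [ 0.8 -0.6 -1.1]
shift mm [ -4.2 326.5  92.5]
[601. -58. 190.]
```

```bash
python3 -m pendant '[0,0.5,0,0,0,0,30,0,0.9,0,0.11,0.95,0.16,30,0,0.9,0,0.11,0.95,0.16,30,0,0.9,0,0.11,0.95,0.16,30,0,0.9,0,0.11,0.95,0.16,30,0,0.9,0,0.11,0.95,0.16,30,0,0.9,0,0.11,0.95,0.16,30,0,0.9,0,0.11,0.95,0.16,30]' 20
python3 -m pendant '[0,0.9,0,0.11,0.95,0.16,30,0,0.9,0,0.11,0.95,0.16,30,0,0.9,0,0.11,0.95,0.16,30,0,0.9,0,0.11,0.95,0.16,30,0,0.5,0,0.11,0.95,0.16,30,0,0,0,0.1,0.25,0.16,30,0,0,0,0,0,0,30,0,0,0,0,0,0,30]' 20
python3 -c "
from fit import *
need(case(30,-25,100),tool(90,-9.36))"
```

```text
t: 33.85
tcp_pos: [0.5305, -0.185, 0.2213]
ee_rot: [[-0.867, 0.066, 0.494], [0.075, 0.997, -0.001], [-0.492, 0.036, -0.87]]
force: [0.9, -1.3, -0.2]
gripper_width: 0.0299
grasp_force: 0.0
t: 34.52
tcp_pos: [0.5441, -0.0638, 0.223]
ee_rot: [[-0.985, 0.174, -0.01], [0.174, 0.985, -0.004], [0.009, -0.006, -1.0]]
force: [0.3, 1.0, -0.1]
gripper_width: 0.0299
grasp_force: 0.0
t 34.5 tcp [544.1 -63.8 223. ] w 29.9 gf 0.0 F [ 0.3  1.  -0.1]
shift mm [-56.6  15.9 122.4]
turn deg [-0.32 -0.51 -0.66]
```

```bash
python3 -m pendant '[-0.7,0.2,0,-0.05,-0.08,-0.11,30,-0.7,0.2,0.2,0,0,0,30,-0.48,0.13,0.6,0,0,0,30,0,0,0.9,0,0,0,30,0,0,0.9,0,0,0,30,0,0,0.9,0,0,0,30,0,0,0.9,0,0,0,30,0,0,0.6,0,0,0,30]' 20
python3 -c "
from fit import *
need(case(30,-25,13),tool(90,-9.36))"
```

```text
t: 35.18
tcp_pos: [0.6003, -0.0589, 0.0729]
ee_rot: [[-0.986, 0.166, 0.001], [0.166, 0.986, -0.001], [-0.001, -0.0, -1.0]]
force: [0.0, -0.0, -0.2]
gripper_width: 0.0301
grasp_force: 0.0
t 35.2 tcp [600.3 -58.9  72.9] w 30.1 gf 0.0 F [ 0.  -0.  -0.2]
shift mm [-1.   0.7 59.9]
turn deg [-0.02  0.05 -0.17]
```

```bash
python3 -m pendant '[-0.03,0.02,0.35,0,0,0,30,0,0,0.35,0,0,0,30,0,0,0.35,0,0,0,30,0,0,0.35,0,0,0,30,0,0,0.3,0,0,0,30,0,0,0.2,0,0,0,30,0,0,0.08,0,0,0,30,0,0,0,0,0,0,30]' 20
python3 -m pendant '[0,0,0,0,0,0,22,0,0,0,0,0,0,18,0,0,0,0,0,0,14,0,0,0,0,0,0,12,0,0,0,0,0,0,8,0,0,0,0,0,0,5,0,0,0,0,0,0,0,0,0,0,0,0,0,0]' 20
python3 -c "
from fit import *
need(case(30,-25,13),tool(90,-9.36))"
```

```text
t: 35.85
tcp_pos: [0.6042, -0.0576, 0.0154]
ee_rot: [[-0.986, 0.164, 0.002], [0.164, 0.986, -0.001], [-0.003, -0.001, -1.0]]
force: [0.2, 0.5, -0.4]
gripper_width: 0.0302
grasp_force: 0.0
t: 36.52
tcp_pos: [0.6049, -0.0578, 0.0163]
ee_rot: [[-0.986, 0.164, 0.004], [0.164, 0.986, -0.002], [-0.004, -0.001, -1.0]]
force: [0.9, -0.5, 1.6]
gripper_width: 0.0131
grasp_force: 19.8
t 36.5 tcp [604.9 -57.8  16.3] w 13.1 gf 19.8 F [ 0.9 -0.5  1.6]
shift mm [ 3.3 -1.2  3.3]
turn deg [-0.05  0.24 -0.08]
```

```bash
python3 -m pendant '[0,0,-0.15,0,0,0,0,0,0,-0.4,0,0,0,0,0,0,-0.8,0,0,0,0,0,0,-0.97,0,0,0,0,0,0,-0.97,0,0,0,0,0,0,-0.97,0,0,0,0,0,0,-0.97,0,0,0,0,0,0,-0.97,0,0,0,0]' 20
python3 -m pendant '[0.2,-0.4,0,0,0,0,0,0.2,-0.7,0,0,-0.6,0,0,0,-0.77,0,0,-0.95,0,0,0,-0.77,0,0,-0.95,0,0,0,-0.77,0,0,-0.95,0,0,0,-0.77,0,0,-0.95,0,0,0,-0.77,0,0,-0.95,0,0,0,-0.77,0,0,-0.95,0,0]' 20
python3 -m pendant '[0,-0.77,0,0,-0.95,0,0,0,-0.77,0,0,-0.95,0,0,0,-0.77,0,0,-0.95,0,0,0,-0.77,0,0,-0.95,0,0,0,-0.7,0,0,-0.95,0,0,0,-0.3,0,0,-0.9,0,0,0,0,0,0,-0.5,0,0,0,0,0,0,0,0,0]' 20
python3 - <<'E'
from fit import *
place(-25,70,head=12,s_=42)
s=get_state();p,w=cloud("wrist");H=hsv(p);L=(w-s['tcp_pos'])*1e3@s['ee_rot']
m=(H[...,0]<22)&(H[...,1]>110)&(abs(L[...,1])<20)&(L[...,2]>-80)&(L[...,2]<40);q=L[m]
print(m.sum(),np.percentile(q,[3,97],axis=0).round(1),np.polyfit(q[:,0],q[:,2],1),np.polyfit(q[:,0],q[:,1],1))
E
```

```text
t: 37.18
tcp_pos: [0.6033, -0.0573, 0.2035]
ee_rot: [[-0.986, 0.164, 0.003], [0.164, 0.986, -0.001], [-0.003, -0.001, -1.0]]
force: [0.4, -1.0, -0.3]
gripper_width: 0.0127
grasp_force: 19.7
t: 37.85
tcp_pos: [0.563, -0.2253, 0.203]
ee_rot: [[-0.774, 0.164, 0.611], [0.127, 0.987, -0.104], [-0.62, -0.003, -0.784]]
force: [0.6, -1.1, -1.1]
gripper_width: 0.013
grasp_force: 19.7
t: 38.52
tcp_pos: [0.5548, -0.3782, 0.221]
ee_rot: [[-0.3, 0.136, 0.944], [0.052, 0.991, -0.126], [-0.953, 0.011, -0.304]]
force: [-0.7, -0.2, -0.2]
gripper_width: 0.0125
grasp_force: 19.8
holder 531.7 -317.1 62.9 202.8 ydir [-0.07   0.998]
t 38.6 tcp [ 554.9 -376.   220.2] w 12.9 gf 19.8 F [ 0.3  1.7 -0.8]
shift mm [43.6 45.4 26.2]
turn deg [-18.44   2.25  -7.12]
G now [ 514.  -372.4  233.4] want [ 533.4 -342.1  186. ] q [-1.156  0.117 -1.027 -0.589  0.95  -0.453]
7593 [[ -3.3 -18.9 -50.5]
 [131.4   3.5  18.6]] [  0.49301265 -53.24784566] [-0.09764051  0.89313472]
```

```bash
python3 -m pendant '[0,0.4,0,0,0,0,0,0,0.6,0,0,0,0,0,0,0.5,0,-0.5,0.06,-0.2,0,0,0,0,-0.8,0.09,-0.3,0,0,0,0,-0.8,0.09,-0.3,0,0,0,0,-0.8,0.09,-0.3,0,0,0,0,-0.2,0,-0.1,0,0,0,0,0,0,0,0]' 20
python3 - <<'E'
from fit import *
place(-25,60,head=12,s_=42)
s=get_state();p,w=cloud("wrist");H=hsv(p);L=(w-s['tcp_pos'])*1e3@s['ee_rot']
m=(H[...,0]<22)&(H[...,1]>110)&(abs(L[...,1])<12)&(L[...,2]>-80)&(L[...,2]<40)&(L[...,0]<60);q=L[m]
print(m.sum(),np.percentile(q,[3,97],axis=0).round(1),np.polyfit(q[:,0],q[:,2],1),np.polyfit(q[:,0],q[:,1],1))
E
```

```text
t: 39.28
tcp_pos: [0.5671, -0.3402, 0.2284]
ee_rot: [[-0.344, -0.173, 0.923], [-0.058, 0.985, 0.163], [-0.937, 0.002, -0.349]]
force: [0.2, 0.5, -0.2]
gripper_width: 0.0126
grasp_force: 19.8
holder 531.7 -316.8 62.9 203.2 ydir [-0.07   0.998]
t 39.3 tcp [ 566.9 -339.6  227.8] w 13.2 gf 19.8 F [0.6 0.3 0.3]
shift mm [59.9  6.8 29.7]
turn deg [-1.91 -0.39 -0.89]
G now [ 527.5 -348.4  242.8] want [ 533.4 -341.7  176. ] q [-1.171  0.164 -0.71   0.155  1.152 -0.985]
3998 [[ -4.7  -7.8 -51.8]
 [ 58.1   4.  -28.5]] [  0.35820166 -49.63551817] [-0.01143552 -1.61129995]
```

```bash
python3 -m pendant '[0.4,0.23,0.2,-0.32,-0.06,-0.15,0,0.6,0,0.27,0,0,0,0,0.6,0,0.27,0,0,0,0,0.6,0,0.27,0,0,0,0,0.6,0,0.25,0,0,0,0,0.4,0,0.17,0,0,0,0,0.3,0,0.1,0,0,0,0,0,0,0,0,0,0,0]' 20
python3 -c "
from fit import *
place(-25,0,head=12,s_=42)"
```

```text
t: 40.05
tcp_pos: [0.5714, -0.329, 0.11]
ee_rot: [[-0.337, -0.208, 0.918], [-0.066, 0.978, 0.197], [-0.939, 0.005, -0.344]]
force: [-0.0, -0.1, -1.4]
gripper_width: 0.0129
grasp_force: 19.8
holder 531.6 -316.5 63.0 203.6 ydir [-0.07   0.998]
t 40.1 tcp [ 571.7 -329.6  111.2] w 13.1 gf 19.8 F [-0.6 -0.3 -0.3]
shift mm [ 9.2 -1.8  3.8]
turn deg [ 0.08 -0.04 -0.21]
G now [ 532.6 -339.8  126. ] want [ 533.3 -341.5  116. ] q [-1.16   0.394 -0.804 -0.125  1.17  -1.033]
```

```bash
python3 -m pendant '[0.1,-0.06,0.04,0,0,0,0,0.08,0,0.04,0,0,0,0,0.05,0,0.03,0,0,0,0,0,0,0,0,0,0,0,0,0,0,0,0,0,0,0,0,0,0,0,0,0,0,0,0,0,0,0,0,0,0,0,0,0,0,0]' 20
python3 -m pendant '[0.02,0,0.008,0,0,0,0,0.02,0,0.008,0,0,0,0,0,0,0,0,0,0,0,0,0,0,0,0,0,0,0,0,0,0,0,0,0,0,0,0,0,0,0,0,0,0,0,0,0,0,0,0,0,0,0,0,0,0]' 20
python3 -c "
from fit import *
place(-25,0,head=12,s_=42)"

```

```text
t: 40.77
tcp_pos: [0.5731, -0.3339, 0.1047]
ee_rot: [[-0.335, -0.207, 0.919], [-0.07, 0.978, 0.195], [-0.94, 0.001, -0.342]]
force: [-0.1, -0.5, 0.1]
gripper_width: 0.0129
grasp_force: 19.8
t: 41.43
tcp_pos: [0.5731, -0.3338, 0.1032]
ee_rot: [[-0.335, -0.207, 0.919], [-0.07, 0.978, 0.195], [-0.94, 0.001, -0.342]]
force: [-0.6, 0.7, -0.2]
gripper_width: 0.0128
grasp_force: 19.8
holder 531.6 -316.8 63.0 203.1 ydir [-0.069  0.998]
t 41.5 tcp [ 573.2 -333.8  103.2] w 12.7 gf 19.8 F [ 0.3 -0.3 -0.8]
shift mm [1.9 2.3 0.5]
turn deg [-0.03  0.   -0.07]
G now [ 534.  -343.9  117.9] want [ 533.3 -341.8  116. ] q [-1.161  0.416 -0.802 -0.149  1.17  -1.032]
```

```bash
python3 -m pendant '[0.02,0,0.008,0,0,0,0,0,0,0,0,0,0,0,0.02,0,0.008,0,0,0,0,0,0,0,0,0,0,0,0,0,0,0,0,0,0,0,0,0,0,0,0,0,0,0,0,0,0,0,0,0,0,0,0,0,0,0]' 20
python3 -m pendant '[0.01,0,0.004,0,0,0,0,0,0,0,0,0,0,0,0.01,0,0.004,0,0,0,0,0,0,0,0,0,0,0,0,0,0,0,0,0,0,0,0,0,0,0,0,0,0,0,0,0,0,0,0,0,0,0,0,0,0,0]' 20
python3 -c "
from fit import *
place(-25,0,head=12,s_=42)"

```

```text
t: 42.15
tcp_pos: [0.5732, -0.3338, 0.1019]
ee_rot: [[-0.335, -0.207, 0.919], [-0.07, 0.978, 0.195], [-0.94, 0.001, -0.342]]
force: [0.4, -0.3, 0.5]
gripper_width: 0.0129
grasp_force: 19.8
t: 42.82
tcp_pos: [0.5734, -0.3339, 0.1018]
ee_rot: [[-0.334, -0.207, 0.92], [-0.071, 0.978, 0.195], [-0.94, 0.0, -0.341]]
force: [0.1, -0.2, 3.7]
gripper_width: 0.0131
grasp_force: 19.9
holder 531.7 -317.0 62.9 202.7 ydir [-0.069  0.998]
t 42.9 tcp [ 573.4 -333.9  101.8] w 13.2 gf 19.9 F [ 0.1 -0.1  5.7]
shift mm [ 0.6  2.3 -0.2]
turn deg [-0.02  0.05 -0.02]
G now [ 534.2 -344.1  116.5] want [ 533.4 -341.9  116. ] q [-1.161  0.42  -0.803 -0.155  1.171 -1.032]
```

```bash
python3 -m pendant '[0,0,0,0,0,0,13,0,0,0,0,0,0,14,0,0,0,0,0,0,16,0,0,0,0,0,0,20,0,0,0,0,0,0,26,0,0,0,0,0,0,26,0,0,-0.1,0,0,0,26,0,0,-0.3,0,0,0,26]' 20
python3 -m pendant '[0,0,-0.6,0,0,0,26,0,0,-0.8,0,0,0,26,-0.3,0,-0.4,0,0,0,26,-0.6,0,0,0,0,0,26,-0.9,0,0,0,0,0,26,-0.9,0,0,0,0,0,26,-0.9,0,0,0,0,0,26,-0.6,0,0,0,0,0,26]' 20
python3 - <<'E'
from fit import *
need(case(28,23,190),tool(90,-9.36))
p,w=cloud("scene");L=w*1e3
for x,y in ((536.8,-391.7),(533.4,-341.9)):
    q=L[(L[...,2]>90)&(L[...,2]<146)&(np.hypot(L[...,0]-x,L[...,1]-y)<20)]
    for a,b in((90,110),(110,130),(130,146)):
        k=q[(q[:,2]>a)&(q[:,2]<b)];print(a,len(k),np.median(k,0).round(1))
E
```

```text
t: 43.53
tcp_pos: [0.5622, -0.3353, 0.1048]
ee_rot: [[-0.335, -0.208, 0.919], [-0.07, 0.978, 0.196], [-0.94, 0.001, -0.342]]
force: [-0.9, -0.7, -0.1]
gripper_width: 0.026
grasp_force: 0.0
t: 44.2
tcp_pos: [0.5552, -0.3381, 0.245]
ee_rot: [[-0.333, -0.207, 0.92], [-0.072, 0.978, 0.194], [-0.94, -0.002, -0.341]]
force: [0.6, -0.6, -0.7]
gripper_width: 0.0259
grasp_force: 0.0
t 44.2 tcp [ 555.2 -338.1  245. ] w 25.9 gf 0.0 F [ 0.6 -0.6 -0.7]
shift mm [ 10.6 309.5 130.2]
turn deg [12.93 69.22 18.65]
90 59 [ 540.7 -386.2  100.2]
110 59 [ 540.9 -385.7  120.1]
130 71 [ 540.1 -387.3  141.2]
90 56 [ 538.4 -339.1  100. ]
110 59 [ 539.  -339.4  119.7]
130 70 [ 538.  -340.4  141.1]
```

Both tubes stand upright. Third tube.

```bash
python3 -m pendant '[0,0.5,0,0,0,0,30,0,0.85,0,0.18,0.96,0.26,30,0,0.85,0,0.18,0.96,0.26,30,0,0.85,0,0.18,0.96,0.26,30,0,0.85,0,0.18,0.96,0.26,30,0,0.85,0,0.18,0.96,0.26,30,0,0.85,0,0.18,0.96,0.26,30,0,0.85,0,0.18,0.96,0.26,30]' 20
python3 -m pendant '[0,0.85,0,0.18,0.96,0.26,30,0,0.85,0,0.18,0.96,0.26,30,0,0.85,0,0.18,0.96,0.26,30,0,0.85,0,0.18,0.96,0.26,30,0,0.5,0,0.18,0.96,0.26,30,0,0,0,0.05,0.1,0.1,30,0,0,0,0,0,0,30,0,0,0,0,0,0,30]' 20
python3 -c "
from fit import *
need(case(28,23,13),tool(90,-9.36))"
```

```text
t: 44.92
tcp_pos: [0.5292, -0.1454, 0.2505]
ee_rot: [[-0.875, 0.013, 0.485], [0.039, 0.998, 0.043], [-0.483, 0.057, -0.874]]
force: [0.7, -0.4, -0.7]
gripper_width: 0.03
grasp_force: 0.0
t: 45.58
tcp_pos: [0.5384, -0.0301, 0.2534]
ee_rot: [[-0.985, 0.173, -0.012], [0.173, 0.985, -0.0], [0.012, -0.002, -1.0]]
force: [-0.6, -0.5, 0.5]
gripper_width: 0.0302
grasp_force: 0.0
t 45.6 tcp [538.4 -30.1 253.4] w 30.2 gf 0.0 F [-0.6 -0.5  0.5]
shift mm [-67.3  31.5 239.5]
turn deg [-0.12 -0.69 -0.62]
```

```bash
python3 -m pendant '[-0.7,0.35,0,-0.02,-0.11,-0.1,30,-0.7,0.35,0.2,0,0,0,30,-0.7,0.32,0.6,0,0,0,30,-0.1,0.03,0.95,0,0,0,30,0,0,0.95,0,0,0,30,0,0,0.95,0,0,0,30,0,0,0.95,0,0,0,30,0,0,0.9,0,0,0,30]' 20
python3 -c "
from fit import *
need(case(28,23,13),tool(90,-9.36))"
```

```text
t: 46.25
tcp_pos: [0.6078, -0.0116, 0.0897]
ee_rot: [[-0.986, 0.166, 0.004], [0.166, 0.986, -0.001], [-0.004, 0.0, -1.0]]
force: [-0.0, -0.3, 0.3]
gripper_width: 0.0298
grasp_force: 0.0
t 46.2 tcp [607.8 -11.6  89.7] w 29.8 gf 0.0 F [-0.  -0.3  0.3]
shift mm [ 1.   0.7 76.7]
turn deg [ 0.    0.22 -0.18]
```

```bash
python3 -m pendant '[0.06,0.02,0.5,0,0,0,30,0.05,0,0.5,0,0,0,30,0.03,0,0.5,0,0,0,30,0,0,0.4,0,0,0,30,0,0,0.3,0,0,0,30,0,0,0.2,0,0,0,30,0,0,0.08,0,0,0,30,0,0,0,0,0,0,30]' 20
python3 -m pendant '[0,0,0,0,0,0,22,0,0,0,0,0,0,18,0,0,0,0,0,0,14,0,0,0,0,0,0,12,0,0,0,0,0,0,8,0,0,0,0,0,0,5,0,0,0,0,0,0,0,0,0,0,0,0,0,0]' 20
python3 -c "
from fit import *
need(case(28,23,13),tool(90,-9.36))"
```

```text
t: 46.92
tcp_pos: [0.6049, -0.0093, 0.0153]
ee_rot: [[-0.986, 0.165, 0.001], [0.165, 0.986, -0.0], [-0.001, -0.0, -1.0]]
force: [0.8, 0.0, 0.3]
gripper_width: 0.0303
grasp_force: 0.0
t: 47.58
tcp_pos: [0.6058, -0.0087, 0.0152]
ee_rot: [[-0.986, 0.164, 0.002], [0.164, 0.986, -0.0], [-0.002, -0.0, -1.0]]
force: [1.6, 0.0, 1.9]
gripper_width: 0.0128
grasp_force: 19.7
t 47.6 tcp [605.8  -8.7  15.2] w 12.8 gf 19.7 F [1.6 0.  1.9]
shift mm [-1.8 -1.7  2.2]
turn deg [-0.01  0.1  -0.08]
```

```bash
python3 -m pendant '[0,0,-0.15,0,0,0,0,0,0,-0.4,0,0,0,0,0,0,-0.8,0,0,0,0,0,0,-0.97,0,0,0,0,0,0,-0.97,0,0,0,0,0,0,-0.97,0,0,0,0,0,0,-0.97,0,0,0,0,0,0,-0.97,0,0,0,0]' 20
python3 -c "
from fit import *
place(25,90,head=20,s_=34.3,g=-41.5);
s=get_state();p,w=cloud('wrist');H=hsv(p);L=(w-s['tcp_pos'])*1e3@s['ee_rot']
m=(H[...,0]<22)&(H[...,1]>110)&(abs(L[...,1])<12)&(L[...,2]>-80)&(L[...,2]<40)&(L[...,0]<60);q=L[m]
print(m.sum(),np.percentile(q,[3,97],axis=0).round(1),np.polyfit(q[:,0],q[:,2],1),np.polyfit(q[:,0],q[:,1],1))
"
```

```text
t: 48.25
tcp_pos: [0.6042, -0.0084, 0.2021]
ee_rot: [[-0.986, 0.164, -0.001], [0.164, 0.986, -0.0], [0.001, -0.0, -1.0]]
force: [1.3, -0.4, -0.6]
gripper_width: 0.0127
grasp_force: 19.4
holder 531.6 -317.1 63.0 203.5 ydir [-0.069  0.998]
t 48.3 tcp [607.   -8.8 208.7] w 12.7 gf 19.4 F [ 1.4 -0.2  4. ]
shift mm [  -3.2 -271.4   24.6]
turn deg [-18.05 -67.88 -25.54]
G now [606.4 -10.5 250.2] want [ 529.9 -292.2  198.3] q [-0.147  0.366  0.161  1.357 -0.     0.018]
4804 [[-12.5  -8.5 -51.7]
 [ 57.8   4.5 -24.8]] [  0.37242561 -46.64665538] [-0.01669273 -1.76278637]
```

```bash
python3 -m pendant '[0,-0.5,0,0,0,0,0,0,-0.9,0,0,0,0,0,0,-0.95,0,0,0,0,0,0,-0.95,0,0,0,0,0,0,-0.95,0,0,0,0,0,0,-0.95,0,0,0,0,0,0,-0.95,0,0,0,0,0,0,-0.95,0,-0.1,-0.4,-0.15,0]' 20
python3 -m pendant '[0,-0.2,0,-0.23,-0.87,-0.33,0,0,-0.2,0,-0.23,-0.87,-0.33,0,0,-0.2,0,-0.23,-0.87,-0.33,0,0,-0.2,0,-0.23,-0.87,-0.33,0,0,-0.2,0,-0.23,-0.87,-0.33,0,0,0,0,-0.23,-0.87,-0.33,0,0,0,0,-0.23,-0.87,-0.33,0,0,0,0,-0.23,-0.87,-0.33,0]' 20
python3 -m pendant '[0,0,0,-0.23,-0.87,-0.33,0,0,0,0,-0.23,-0.87,-0.33,0,0,0,0,-0.23,-0.87,-0.33,0,0,0,0,-0.23,-0.87,-0.33,0,0,0,0,-0.13,-0.47,-0.18,0,0,0,0,0,0,0,0,0,0,0,0,0,0,0,0,0,0,0,0,0,0]' 20
python3 -c "
from fit import *
place(25,60,head=20,s_=34.3,g=-40);
s=get_state();p,w=cloud('wrist');H=hsv(p);L=(w-s['tcp_pos'])*1e3@s['ee_rot']
m=(H[...,0]<22)&(H[...,1]>110)&(abs(L[...,1])<12)&(L[...,2]>-80)&(L[...,2]<40)&(L[...,0]<60);q=L[m]
print(m.sum(),np.percentile(q,[3,97],axis=0).round(1),np.polyfit(q[:,0],q[:,2],1),np.polyfit(q[:,0],q[:,1],1))
"
```

```text
t: 49.02
tcp_pos: [0.57, -0.2196, 0.199]
ee_rot: [[-0.988, 0.147, 0.042], [0.148, 0.989, 0.005], [-0.04, 0.011, -0.999]]
force: [0.6, -1.1, 0.1]
gripper_width: 0.0131
grasp_force: 19.4
t: 49.68
tcp_pos: [0.5671, -0.2479, 0.1996]
ee_rot: [[-0.698, -0.175, 0.695], [-0.072, 0.982, 0.175], [-0.713, 0.072, -0.698]]
force: [-0.2, -0.8, -1.2]
gripper_width: 0.0127
grasp_force: 19.5
t: 50.35
tcp_pos: [0.5681, -0.2485, 0.1996]
ee_rot: [[-0.33, -0.344, 0.879], [-0.12, 0.939, 0.322], [-0.936, 0.001, -0.351]]
force: [0.5, 0.3, -0.5]
gripper_width: 0.0129
grasp_force: 19.5
holder 531.6 -316.9 63.0 202.9 ydir [-0.069  0.998]
t 50.4 tcp [ 568.3 -248.5  200.2] w 13.3 gf 19.5 F [-0.3  0.   0.6]
shift mm [ 47.4 -25.9   3.4]
turn deg [ 0.1  -0.53  0.09]
G now [ 533.7 -263.   214.2] want [ 529.9 -292.   168.3] q [-1.104  0.2   -0.705  0.366  1.195 -1.252]
4437 [[-11.7  -7.7 -53.1]
 [ 57.8   4.3 -27.1]] [  0.36304648 -48.37067831] [-0.01635511 -1.43847724]
```

```bash
python3 -m pendant '[0,-0.43,0,0,-0.09,0,0,0.3,-0.43,0.07,0,0,0,0,0.6,0,0.13,0,0,0,0,0.7,0,0.16,0,0,0,0,0.7,0,0.16,0,0,0,0,0.5,0,0.12,0,0,0,0,0.35,0,0.08,0,0,0,0,0.15,0,0.03,0,0,0,0]' 20
python3 -c "
from fit import *
place(25,0,head=20,s_=34.3,g=-40.5)"
```

```text
t: 51.12
tcp_pos: [0.5651, -0.2766, 0.0981]
ee_rot: [[-0.321, -0.344, 0.882], [-0.117, 0.939, 0.324], [-0.94, 0.001, -0.342]]
force: [0.7, 0.7, -0.6]
gripper_width: 0.0129
grasp_force: 19.5
holder 531.7 -316.9 62.9 203.0 ydir [-0.069  0.998]
t 51.2 tcp [ 565.  -276.7   98. ] w 13.0 gf 19.5 F [-0.9 -0.3 -0.7]
shift mm [ 3.4 -0.5  1.2]
turn deg [ 0.14  0.02 -0.01]
G now [ 529.9 -291.5  111.8] want [ 529.9 -291.9  108.3] q [-1.14   0.432 -0.726  0.2    1.214 -1.343]
```

```bash
python3 -m pendant '[0.03,0,0.01,0,0,0,0,0,0,0,0,0,0,0,0.02,0,0.007,0,0,0,0,0,0,0,0,0,0,0,0,0,0,0,0,0,0,0,0,0,0,0,0,0,0,0,0,0,0,0,0,0,0,0,0,0,0,0]' 20
python3 -m pendant '[0.02,0,0.007,0,0,0,0,0,0,0,0,0,0,0,0.02,0,0.007,0,0,0,0,0,0,0,0,0,0,0,0,0,0,0,0,0,0,0,0,0,0,0,0,0,0,0,0,0,0,0,0,0,0,0,0,0,0,0]' 20
python3 -c "
from fit import *
place(25,0,head=20,s_=34.3,g=-40.5)"
```

```text
t: 51.83
tcp_pos: [0.565, -0.2772, 0.0974]
ee_rot: [[-0.32, -0.344, 0.883], [-0.117, 0.939, 0.323], [-0.94, -0.0, -0.341]]
force: [0.7, 0.6, -0.3]
gripper_width: 0.0128
grasp_force: 19.5
t: 52.5
tcp_pos: [0.5649, -0.2771, 0.096]
ee_rot: [[-0.32, -0.344, 0.883], [-0.117, 0.939, 0.323], [-0.94, 0.0, -0.341]]
force: [-0.3, 0.4, -0.0]
gripper_width: 0.0129
grasp_force: 19.5
holder 531.6 -316.8 63.0 203.2 ydir [-0.069  0.998]
t 52.5 tcp [ 564.9 -277.2   96. ] w 12.6 gf 19.5 F [-0.3 -0.1 -0.5]
shift mm [1.4 0.  0.6]
turn deg [0.1  0.06 0.03]
G now [ 529.8 -291.9  109.8] want [ 529.9 -291.8  108.3] q [-1.141  0.437 -0.727  0.193  1.214 -1.343]
```

```bash
python3 -m pendant '[0.02,0,0.007,0,0,0,0,0,0,0,0,0,0,0,0.02,0,0.007,0,0,0,0,0,0,0,0,0,0,0,0,0,0,0,0,0,0,0,0,0,0,0,0,0,0,0,0,0,0,0,0,0,0,0,0,0,0,0]' 20
python3 -m pendant '[0.015,0,0.005,0,0,0,0,0,0,0,0,0,0,0,0.015,0,0.005,0,0,0,0,0,0,0,0,0,0,0,0,0,0,0,0,0,0,0,0,0,0,0,0,0,0,0,0,0,0,0,0,0,0,0,0,0,0,0]' 20

```

```text
t: 53.22
tcp_pos: [0.565, -0.2772, 0.0949]
ee_rot: [[-0.32, -0.344, 0.883], [-0.117, 0.939, 0.323], [-0.94, -0.0, -0.341]]
force: [0.3, 0.0, 2.3]
gripper_width: 0.013
grasp_force: 19.6
t: 53.88
tcp_pos: [0.5653, -0.2774, 0.0949]
ee_rot: [[-0.318, -0.344, 0.883], [-0.118, 0.939, 0.323], [-0.941, -0.001, -0.339]]
force: [-0.1, -0.3, 6.6]
gripper_width: 0.013
grasp_force: 19.6
```

Seated (6.6 N). Release, back off, lift.

```bash
python3 -m pendant '[0,0,0,0,0,0,13,0,0,0,0,0,0,14,0,0,0,0,0,0,16,0,0,0,0,0,0,20,0,0,0,0,0,0,26,0,0,0,0,0,0,26,0,0,-0.1,0,0,0,26,0,0,-0.3,0,0,0,26]' 20
python3 -m pendant '[0,0,-0.6,0,0,0,26,0,0,-0.8,0,0,0,26,-0.3,0,-0.4,0,0,0,26,-0.6,0,0,0,0,0,26,-0.9,0,0,0,0,0,26,-0.9,0,0,0,0,0,26,-0.9,0,0,0,0,0,26,-0.6,0,0,0,0,0,26]' 20
python3 - <<'E'
from fit import *
need(case(29,70.5,190),tool(90,-9.36))
p,w=cloud("scene");L=w*1e3
for x,y in ((536.8,-391.7),(533.4,-341.9),(530,-292)):
    q=L[(L[...,2]>90)&(L[...,2]<146)&(np.hypot(L[...,0]-x,L[...,1]-y)<20)]
    for a,b in((90,110),(110,130),(130,146)):
        k=q[(q[:,2]>a)&(q[:,2]<b)];print(a,len(k),np.median(k,0).round(1))
E
```

```text
t: 54.55
tcp_pos: [0.5542, -0.2801, 0.0974]
ee_rot: [[-0.321, -0.345, 0.882], [-0.117, 0.939, 0.324], [-0.94, 0.0, -0.341]]
force: [0.8, 0.8, -1.3]
gripper_width: 0.026
grasp_force: 0.0
t: 55.22
tcp_pos: [0.5475, -0.2839, 0.2372]
ee_rot: [[-0.319, -0.344, 0.883], [-0.119, 0.939, 0.323], [-0.94, -0.002, -0.341]]
force: [-0.3, 0.5, -0.3]
gripper_width: 0.0261
grasp_force: 0.0
t 55.2 tcp [ 547.5 -283.9  237.2] w 26.1 gf 0.0 F [-0.3  0.5 -0.3]
shift mm [-15.6 276.9 179.7]
turn deg [17.89 68.49 25.75]
90 57 [ 541.1 -385.7  101.2]
110 61 [ 541.4 -385.9  120.1]
130 71 [ 539.3 -387.1  140.5]
90 55 [ 538.8 -338.7  101. ]
110 58 [ 538.6 -340.1  119.6]
130 68 [ 538.2 -340.4  139.4]
90 58 [ 534.9 -288.7  101.2]
110 57 [ 534.9 -287.7  120.9]
130 72 [ 534.  -289.8  140.5]
```

```bash
python3 -m pendant '[0,0.5,0,0,0,0,30,0,0.8,0,0.23,0.88,0.33,30,0,0.8,0,0.23,0.88,0.33,30,0,0.8,0,0.23,0.88,0.33,30,0,0.8,0,0.23,0.88,0.33,30,0,0.8,0,0.23,0.88,0.33,30,0,0.8,0,0.23,0.88,0.33,30,0,0.8,0,0.23,0.88,0.33,30]' 20
python3 -m pendant '[0,0.8,0,0.23,0.88,0.33,30,0,0.8,0,0.23,0.88,0.33,30,0,0.8,0,0.23,0.88,0.33,30,0,0.8,0,0.23,0.88,0.33,30,0,0.8,0,0.23,0.88,0.33,30,0,0.5,0,0.23,0.88,0.33,30,0,0,0,0,0,0,30,0,0,0,0,0,0,30]' 20
python3 -c "
from fit import *
need(case(29,70.5,13),tool(90,-9.36))"
```

```text
t: 55.93
tcp_pos: [0.5011, -0.1064, 0.244]
ee_rot: [[-0.849, -0.069, 0.524], [-0.017, 0.994, 0.103], [-0.528, 0.079, -0.845]]
force: [1.1, -0.3, -1.2]
gripper_width: 0.0303
grasp_force: 0.0
t: 56.6
tcp_pos: [0.5064, 0.0282, 0.2486]
ee_rot: [[-0.987, 0.159, -0.01], [0.159, 0.987, 0.002], [0.01, 0.0, -1.0]]
force: [0.9, 0.4, -0.0]
gripper_width: 0.0298
grasp_force: 0.0
t 56.6 tcp [506.4  28.2 248.6] w 29.8 gf 0.0 F [ 0.9  0.4 -0. ]
shift mm [-109.2   25.   234.6]
turn deg [ 0.01 -0.55  0.19]
```

```bash
python3 -m pendant '[-0.8,0.2,0,0,-0.09,0.03,30,-0.9,0.2,0,0,0,0,30,-0.9,0.2,0.2,0,0,0,30,-0.9,0.2,0.5,0,0,0,30,-0.1,0.04,0.9,0,0,0,30,0,0,0.95,0,0,0,30,0,0,0.95,0,0,0,30,0,0,0.9,0,0,0,30]' 20
python3 -c "
from fit import *
need(case(29,70.5,13),tool(90,-9.36))"
```

```text
t: 57.27
tcp_pos: [0.616, 0.0327, 0.1193]
ee_rot: [[-0.986, 0.167, 0.007], [0.167, 0.986, -0.0], [-0.007, 0.001, -1.0]]
force: [0.7, -0.1, 0.1]
gripper_width: 0.03
grasp_force: 0.0
t 57.3 tcp [616.   32.7 119.3] w 30.0 gf 0.0 F [ 0.7 -0.1  0.1]
shift mm [  1.3   3.1 106.3]
turn deg [ 0.04  0.39 -0.25]
```

```bash
python3 -m pendant '[0.08,0.06,0.7,0,0,0,30,0.06,0.02,0.8,0,0,0,30,0,0,0.7,0,0,0,30,0,0,0.5,0,0,0,30,0,0,0.35,0,0,0,30,0,0,0.25,0,0,0,30,0,0,0.12,0,0,0,30,0,0,0,0,0,0,30]' 20
python3 -c "
from fit import *
need(case(28,71,13),tool(90,-9.36))"
python3 -m pendant '[0,0,0,0,0,0,22,0,0,0,0,0,0,18,0,0,0,0,0,0,14,0,0,0,0,0,0,12,0,0,0,0,0,0,8,0,0,0,0,0,0,5,0,0,0,0,0,0,0,0,0,0,0,0,0,0]' 20
python3 -c "
from fit import *
need(case(28,71,13),tool(90,-9.36))"
```

```text
t: 57.93
tcp_pos: [0.6137, 0.0367, 0.0173]
ee_rot: [[-0.986, 0.166, 0.006], [0.166, 0.986, -0.0], [-0.006, 0.001, -1.0]]
force: [-0.5, -0.6, -0.6]
gripper_width: 0.0299
grasp_force: 0.0
t 57.9 tcp [613.7  36.7  17.3] w 29.9 gf 0.0 F [-0.5 -0.6 -0.6]
shift mm [-1.3  0.1  4.3]
turn deg [ 0.03  0.32 -0.22]
t: 58.6
tcp_pos: [0.6144, 0.0373, 0.0174]
ee_rot: [[-0.986, 0.166, 0.006], [0.166, 0.986, -0.0], [-0.006, 0.001, -1.0]]
force: [0.7, -0.5, 1.9]
gripper_width: 0.0128
grasp_force: 19.6
t 58.6 tcp [614.4  37.3  17.4] w 12.8 gf 19.6 F [ 0.7 -0.5  1.9]
shift mm [-0.7 -0.6  4.4]
turn deg [ 0.03  0.35 -0.19]
```

```bash
python3 -m pendant '[0,0,-0.15,0,0,0,0,0,0,-0.4,0,0,0,0,0,0,-0.8,0,0,0,0,0,0,-0.97,0,0,0,0,0,0,-0.97,0,0,0,0,0,0,-0.97,0,0,0,0,0,0,-0.97,0,0,0,0,0,0,-0.97,0,0,0,0]' 20
python3 -c "
from fit import *
place(75,90,head=28,s_=35.5,g=-40);
s=get_state();p,w=cloud('wrist');H=hsv(p);L=(w-s['tcp_pos'])*1e3@s['ee_rot']
m=(H[...,0]<22)&(H[...,1]>110)&(abs(L[...,1])<12)&(L[...,2]>-80)&(L[...,2]<40)&(L[...,0]<60);q=L[m]
print(m.sum(),np.percentile(q,[3,97],axis=0).round(1),np.polyfit(q[:,0],q[:,2],1),np.polyfit(q[:,0],q[:,1],1))
"
```

```text
t: 59.27
tcp_pos: [0.6122, 0.0375, 0.2044]
ee_rot: [[-0.986, 0.166, 0.004], [0.166, 0.986, -0.0], [-0.004, 0.0, -1.0]]
force: [0.8, -0.2, -1.0]
gripper_width: 0.0132
grasp_force: 19.5
holder 531.7 -317.3 63.0 203.2 ydir [-0.069  0.998]
t 59.3 tcp [615.   37.3 211.1] w 12.5 gf 19.5 F [1.4 0.2 4.7]
shift mm [  12.5 -266.2   24.8]
turn deg [-23.02 -66.58 -32.53]
G now [614.2  35.5 251.1] want [ 526.5 -242.5  199.5] q [-0.07   0.379  0.186  1.364 -0.     0.097]
4523 [[-11.6  -8.1 -49.2]
 [ 57.9   4.2 -22.6]] [  0.36701548 -44.39610502] [-0.01048022 -1.77907967]
```

```bash
python3 -m pendant '[0.1,-0.5,0,0,0,0,0,0.1,-0.9,0,0,0,0,0,0.1,-0.95,0,0,0,0,0,0.1,-0.95,0,0,0,0,0,0,-0.95,0,0,0,0,0,0,-0.95,0,0,0,0,0,0,-0.95,0,0,0,0,0,0,-0.95,0,-0.1,-0.3,-0.15,0]' 20
python3 -m pendant '[0,-0.3,0,-0.29,-0.85,-0.42,0,0,-0.3,0,-0.29,-0.85,-0.42,0,0,-0.3,0,-0.29,-0.85,-0.42,0,0,-0.3,0,-0.29,-0.85,-0.42,0,0,-0.2,0,-0.29,-0.85,-0.42,0,0,0,0,-0.29,-0.85,-0.42,0,0,0,0,-0.29,-0.85,-0.42,0,0,0,0,-0.29,-0.85,-0.42,0]' 20
python3 -m pendant '[0,0,0,-0.29,-0.85,-0.42,0,0,0,0,-0.29,-0.85,-0.42,0,0,0,0,-0.29,-0.85,-0.42,0,0,0,0,-0.29,-0.85,-0.42,0,0,0,0,-0.18,-0.53,-0.26,0,0,0,0,0,0,0,0,0,0,0,0,0,0,0,0,0,0,0,0,0,0]' 20
python3 -c "
from fit import *
place(75,60,head=28,s_=35.5,g=-39);
s=get_state();p,w=cloud('wrist');H=hsv(p);L=(w-s['tcp_pos'])*1e3@s['ee_rot']
m=(H[...,0]<22)&(H[...,1]>110)&(abs(L[...,1])<12)&(L[...,2]>-80)&(L[...,2]<40)&(L[...,0]<60);q=L[m]
print(m.sum(),np.percentile(q,[3,97],axis=0).round(1),np.polyfit(q[:,0],q[:,2],1),np.polyfit(q[:,0],q[:,1],1))
"
```

```text
t: 60.03
tcp_pos: [0.5647, -0.172, 0.2007]
ee_rot: [[-0.988, 0.15, 0.035], [0.15, 0.989, 0.006], [-0.033, 0.012, -0.999]]
force: [0.4, -0.7, -0.5]
gripper_width: 0.0124
grasp_force: 19.5
t: 60.7
tcp_pos: [0.5617, -0.2121, 0.2]
ee_rot: [[-0.7, -0.257, 0.666], [-0.12, 0.962, 0.245], [-0.704, 0.092, -0.704]]
force: [0.2, -0.6, -1.3]
gripper_width: 0.0126
grasp_force: 19.5
t: 61.37
tcp_pos: [0.563, -0.2123, 0.2004]
ee_rot: [[-0.317, -0.467, 0.825], [-0.167, 0.884, 0.437], [-0.933, 0.001, -0.359]]
force: [0.3, -0.3, 0.3]
gripper_width: 0.0129
grasp_force: 19.6
holder 531.7 -316.9 62.9 203.0 ydir [-0.069  0.998]
t 61.4 tcp [ 563.3 -212.2  201.1] w 12.7 gf 19.6 F [-0.7  0.5  0.4]
shift mm [45.5 -7.2  6.9]
turn deg [-0.11 -1.    0.03]
G now [ 531.9 -230.8  215.1] want [ 526.5 -242.   169.5] q [-1.08   0.268 -0.58   0.713  1.204 -1.561]
4237 [[-10.4  -7.6 -50.6]
 [ 57.9   4.5 -25.3]] [  0.35639619 -46.38006046] [-0.00731616 -1.34828894]
```

```bash
python3 -m pendant '[0.1,-0.24,0.05,0,-0.16,0,0,0.5,0,0.13,0,0,0,0,0.6,0,0.15,0,0,0,0,0.65,0,0.17,0,0,0,0,0.6,0,0.16,0,0,0,0,0.45,0,0.12,0,0,0,0,0.3,0,0.07,0,0,0,0,0,0,0,0,0,0,0]' 20
python3 -c "
from fit import *
place(75,0,head=28,s_=35.5,g=-39)"
```

```text
t: 62.13
tcp_pos: [0.5587, -0.2222, 0.101]
ee_rot: [[-0.303, -0.469, 0.83], [-0.16, 0.883, 0.441], [-0.94, 0.001, -0.342]]
force: [1.0, 0.1, 0.1]
gripper_width: 0.0125
grasp_force: 19.6
holder 532.7 -317.1 62.7 202.9 ydir [-0.08   0.997]
t 62.2 tcp [ 558.9 -222.6  102. ] w 12.7 gf 19.6 F [ 0.2 -0.8  0. ]
shift mm [ 5.9 -0.5  0.9]
turn deg [-0.06  0.02 -0.  ]
G now [ 527.4 -241.3  115.4] want [ 526.7 -242.3  109.5] q [-1.104  0.459 -0.641  0.527  1.222 -1.632]
```

```bash
python3 -m pendant '[0.04,0,0.015,0,0,0,0,0,0,0,0,0,0,0,0.04,0,0.015,0,0,0,0,0,0,0,0,0,0,0,0.02,0,0.01,0,0,0,0,0,0,0,0,0,0,0,0,0,0,0,0,0,0,0,0,0,0,0,0,0]' 20
python3 -m pendant '[0.02,0,0.007,0,0,0,0,0,0,0,0,0,0,0,0.02,0,0.007,0,0,0,0,0,0,0,0,0,0,0,0,0,0,0,0,0,0,0,0,0,0,0,0,0,0,0,0,0,0,0,0,0,0,0,0,0,0,0]' 20
python3 -c "
from fit import *
place(75,0,head=28,s_=35.5,g=-39)"
```

```text
t: 62.85
tcp_pos: [0.5589, -0.223, 0.0986]
ee_rot: [[-0.302, -0.468, 0.831], [-0.16, 0.884, 0.44], [-0.94, -0.0, -0.341]]
force: [-0.0, 0.4, -0.5]
gripper_width: 0.0126
grasp_force: 19.6
t: 63.52
tcp_pos: [0.5589, -0.223, 0.0973]
ee_rot: [[-0.302, -0.468, 0.831], [-0.16, 0.884, 0.44], [-0.94, -0.0, -0.342]]
force: [0.8, -0.2, -1.2]
gripper_width: 0.0125
grasp_force: 19.6
holder 531.7 -316.7 62.8 203.2 ydir [-0.069  0.998]
t 63.6 tcp [ 558.9 -223.    97.3] w 13.0 gf 19.6 F [-0.4  0.3 -0.7]
shift mm [ 1.4  0.3 -0.4]
turn deg [-0.09  0.03 -0.  ]
G now [ 527.3 -241.8  110.7] want [ 526.5 -241.9  109.5] q [-1.104  0.468 -0.644  0.516  1.222 -1.632]
```

```bash
python3 -m pendant '[0.02,0,0.007,0,0,0,0,0,0,0,0,0,0,0,0.02,0,0.007,0,0,0,0,0,0,0,0,0,0,0,0,0,0,0,0,0,0,0,0,0,0,0,0,0,0,0,0,0,0,0,0,0,0,0,0,0,0,0]' 20
python3 -m pendant '[0.015,0,0.005,0,0,0,0,0,0,0,0,0,0,0,0.015,0,0.005,0,0,0,0,0,0,0,0,0,0,0,0,0,0,0,0,0,0,0,0,0,0,0,0,0,0,0,0,0,0,0,0,0,0,0,0,0,0,0]' 20

```

```text
t: 64.23
tcp_pos: [0.5591, -0.2232, 0.0967]
ee_rot: [[-0.3, -0.468, 0.831], [-0.16, 0.884, 0.44], [-0.94, -0.001, -0.34]]
force: [0.4, 0.8, 4.6]
gripper_width: 0.0126
grasp_force: 19.7
t: 64.9
tcp_pos: [0.5594, -0.2234, 0.0967]
ee_rot: [[-0.298, -0.468, 0.832], [-0.16, 0.884, 0.44], [-0.941, -0.002, -0.339]]
force: [0.1, 0.7, 8.0]
gripper_width: 0.0126
grasp_force: 19.8
```

The last tube is seated. Release, back away, and check all four tubes and the obstacles near the lid's back.

```bash
python3 -m pendant '[-0.01,0,0,0,0,0,13,0,0,0,0,0,0,14,0,0,0,0,0,0,16,0,0,0,0,0,0,20,0,0,0,0,0,0,26,0,0,0,0,0,0,26,0,0,-0.1,0,0,0,26,0,0,-0.3,0,0,0,26]' 20
python3 -m pendant '[0,0,-0.6,0,0,0,26,0,0,-0.8,0,0,0,26,-0.3,0,-0.4,0,0,0,26,-0.6,0,0,0,0,0,26,-0.9,0,0,0,0,0,26,-0.9,0,0,0,0,0,26,-0.9,0,0,0,0,0,26,-0.9,0,0,0,0,0,26]' 20
python3 - <<'E'
from fit import *
print(case(155,-170,200).round(0));need(case(155,-170,200),tool(90,-9.36))
p,w=cloud("scene");L=w*1e3;save(p[60:360,60:460][:, :].repeat(2,0).repeat(2,1)[:600,:800],'s5.png')
for x,y in ((536.8,-391.7),(533.4,-341.9),(530,-292),(526.5,-242)):
    q=L[(L[...,2]>90)&(L[...,2]<146)&(np.hypot(L[...,0]-x,L[...,1]-y)<20)]
    print([np.median(q[(q[:,2]>a)&(q[:,2]<b)],0).round(0).tolist() for a,b in((90,110),(110,130),(130,146))])
p,w=cloud("top");L=w*1e3
for n,r in (("bottle",roi(380,95,425,160)),("carton",roi(415,165,475,215))):
    m=r&(L[...,2]>20)&(L[...,2]<400);print(n,np.percentile(L[m],[2,98],axis=0).round(0).tolist())
m=roi(240,120,420,215)&(L[...,2]>240)&(L[...,2]<300)
Q=(L[m]-C)@RC;print('lid edge case frame',np.percentile(Q,[5,50,95],axis=0).round(0).tolist())
E
```

```text
t: 65.57
tcp_pos: [0.5488, -0.2272, 0.0992]
ee_rot: [[-0.302, -0.469, 0.83], [-0.161, 0.883, 0.441], [-0.94, -0.0, -0.342]]
force: [0.1, 0.2, -0.2]
gripper_width: 0.0261
grasp_force: 0.0
t: 66.23
tcp_pos: [0.5449, -0.2302, 0.2459]
ee_rot: [[-0.302, -0.468, 0.831], [-0.16, 0.884, 0.44], [-0.94, 0.0, -0.342]]
force: [0.7, -0.3, 0.2]
gripper_width: 0.0264
grasp_force: 0.0
[ 701. -222.  200.]
t 66.2 tcp [ 544.9 -230.2  245.9] w 26.4 gf 0.0 F [ 0.7 -0.3  0.2]
shift mm [ -5.4 -65.8 149.2]
turn deg [22.73 67.41 32.42]
[[541.0, -385.0, 100.0], [541.0, -386.0, 120.0], [539.0, -387.0, 140.0]]
[[539.0, -340.0, 99.0], [539.0, -339.0, 120.0], [538.0, -341.0, 140.0]]
[[534.0, -288.0, 100.0], [534.0, -289.0, 120.0], [533.0, -289.0, 140.0]]
[[nan, nan, nan], [nan, nan, nan], [nan, nan, nan]]
bottle [[835.0, -235.0, 27.0], [887.0, -175.0, 174.0]]
carton [[695.0, -351.0, 26.0], [763.0, -254.0, 65.0]]
lid edge case frame [[129.0, -102.0, 242.0], [134.0, -1.0, 264.0], [141.0, 103.0, 277.0]]
  return _methods._mean(a, axis=axis, dtype=dtype,
  ret = um.true_divide(
```

View pics/s5.png

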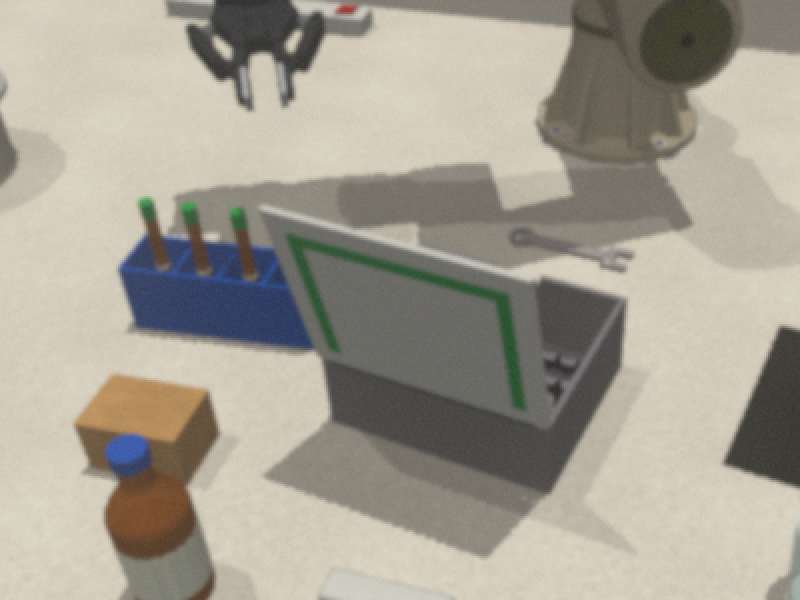

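Scene picture: three tubes visible upright with green caps at (148,205), (190,210) and (237,215). The fourth compartment is hidden behind the lid, and the case is empty. Turn the hand upright and bring it beside the lid's back.

```bash
python3 -m pendant '[0,0,0,0.29,0.86,0.41,0,0,0,0,0.29,0.86,0.41,0,0,0,0,0.29,0.86,0.41,0,0,0,0,0.29,0.86,0.41,0,0,0,0,0.29,0.86,0.41,0,0,0,0,0.29,0.86,0.41,0,0,0,0,0.29,0.86,0.41,0,0,0,0,0.29,0.86,0.41,0]' 40
python3 -m pendant '[0,0,0,0.29,0.86,0.41,0,0,0,0,0.29,0.86,0.41,0,0,0,0,0.29,0.86,0.41,0,0,0,0,0.29,0.86,0.41,0,0,0,0,0.29,0.86,0.41,0,0,0,0,0,0,0,0,0,0,0,0,0,0,0,0,0,0,0,0,0,0]' 40
python3 - <<'E'
from fit import *
need(case(158,-185,205),tool(90,-9.36))
p,w=cloud("top");L=w*1e3
for x,y in ((536.8,-391.7),(533.4,-341.9),(530,-292),(526.5,-242)):
    q=L[(L[...,2]>90)&(L[...,2]<150)&(np.hypot(L[...,0]-x,L[...,1]-y)<25)]
    print(len(q),np.median(q,0).round(0).tolist(), q[:,2].max() if len(q) else 0)
E
```

```text
t: 67.0
tcp_pos: [0.5437, -0.2302, 0.2448]
ee_rot: [[-0.891, -0.087, 0.446], [-0.035, 0.992, 0.123], [-0.453, 0.094, -0.886]]
force: [0.2, 1.0, -0.4]
gripper_width: -0.0001
grasp_force: 0.0
t: 67.67
tcp_pos: [0.5442, -0.2301, 0.2435]
ee_rot: [[-0.988, 0.151, 0.012], [0.151, 0.989, 0.001], [-0.012, 0.002, -1.0]]
force: [-0.2, 0.2, -0.0]
gripper_width: -0.0001
grasp_force: 0.0
t 67.7 tcp [ 544.2 -230.1  243.5] w -0.1 gf 0.0 F [-0.2  0.2 -0. ]
shift mm [-156.3   16.7   40.4]
turn deg [0.14 0.69 0.67]
0 [nan, nan, nan] 0
0 [nan, nan, nan] 0
50 [528.0, -285.0, 124.0] 148.23765755890096
87 [527.0, -237.0, 143.0] 149.2603947636232
  return _methods._mean(a, axis=axis, dtype=dtype,
  ret = um.true_divide(
```

```bash
python3 -m pendant '[-0.7,0,0,0.02,0.11,0.11,0,-0.85,0.1,0.1,0,0,0,0,-0.85,0.1,0.2,0,0,0,0,-0.85,0.1,0.25,0,0,0,0,-0.85,0.1,0.25,0,0,0,0,-0.8,0.1,0.25,0,0,0,0,-0.3,0.05,0.2,0,0,0,0,0,0,0,0,0,0,0]' 40
python3 -c "
from fit import *
need(case(158,-20,198),tool(90,-9.36));s=get_state();print(((s['tcp_pos']*1e3-C)@RC).round(0),s['q'].round(2))"
```

```text
t: 68.38
tcp_pos: [0.7013, -0.2396, 0.2056]
ee_rot: [[-0.987, 0.164, -0.0], [0.164, 0.987, 0.0], [0.0, 0.0, -1.0]]
force: [-1.0, 0.4, -0.3]
gripper_width: -0.0
grasp_force: 0.0
t 68.4 tcp [ 701.3 -239.6  205.6] w -0.0 gf 0.0 F [-1.   0.4 -0.3]
shift mm [  0.2 167.5   7.6]
turn deg [ 0.   -0.03 -0.06]
[ 158. -187.  206.] [-0.44  0.68  0.67  1.56 -0.   -0.27]
```

```bash
python3 -m pendant '[0,0.4,0.1,0,0,0,0,0,0.7,0.1,0,0,0,0,0,0.8,0.06,0,0,0,0,0,0.8,0,0,0,0,0,0,0.8,0,0,0,0,0,0,0.8,0,0,0,0,0,0,0.4,0,0,0,0,0,0,0,0,0,0,0,0]' 40
python3 -c "
from fit import *
need();s=get_state();print(((s['tcp_pos']*1e3-C)@RC).round(0),s['q'].round(2))"
```

```text
t: 69.05
tcp_pos: [0.7239, -0.0969, 0.2016]
ee_rot: [[-0.987, 0.16, 0.003], [0.16, 0.987, -0.001], [-0.003, -0.0, -1.0]]
force: [0.2, 0.3, -0.6]
gripper_width: -0.0003
grasp_force: 0.0
t 69.0 tcp [723.9 -96.9 201.6] w -0.3 gf 0.0 F [ 0.2  0.3 -0.6]
[157. -43. 202.] [-0.24  0.65  0.6   1.52 -0.   -0.08]
```

```bash
python3 -m pendant '[0.2,0,0.05,0,0,0,0,0.3,0,0.05,0,0,0,0,0.4,0,0.05,0,0,0,0,0.4,0,0.05,0,0,0,0,0.4,0,0,0,0,0,0,0.4,0,0,0,0,0,0,0.2,0,0,0,0,0,0,0,0,0,0,0,0,0]' 40
python3 - <<'E'
from fit import *
s=get_state();print(((s['tcp_pos']*1e3-C)@RC).round(0),s['force'].round(1))
p,w=cloud("scene");save(p[20:360,140:540].repeat(2,0)[:600].repeat(2,1),'s6.png')
E
```

```text
t: 69.72
tcp_pos: [0.6552, -0.0899, 0.1952]
ee_rot: [[-0.986, 0.165, 0.003], [0.165, 0.986, -0.002], [-0.003, -0.002, -1.0]]
force: [0.2, 0.2, -0.3]
gripper_width: 0.0001
grasp_force: 0.0
[ 88. -47. 195.] [ 0.2  0.2 -0.3]
```

View pics/s6.png

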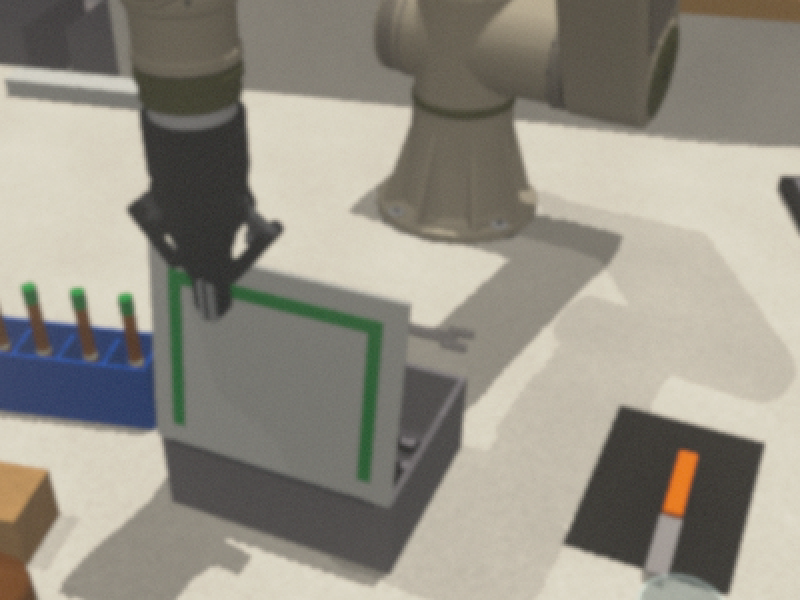

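Scene picture: the fingers at (210,300) are pulling the lid forward from behind. All four green caps stand in the holder and the blade is flat on the mat at (672,510). Continue down the arc.

```bash
python3 -m pendant '[0.45,0,0.1,0,0,0,0,0.45,0,0.1,0,0,0,0,0.43,0,0.2,0,0,0,0,0.43,0,0.2,0,0,0,0,0.37,0,0.27,0,0,0,0,0.37,0,0.27,0,0,0,0,0.32,0,0.35,0,0,0,0,0.32,0,0.35,0,0,0,0]' 40
python3 -c "
from fit import *
s=get_state();print(((s['tcp_pos']*1e3-C)@RC).round(0),s['force'].round(1))"
python3 -m pendant '[0.25,0,0.4,0,0,0,0,0.25,0,0.4,0,0,0,0,0.15,0,0.43,0,0,0,0,0.15,0,0.43,0,0,0,0,0.07,0,0.3,0,0,0,0,0.05,0,0.2,0,0,0,0,0,0,0.1,0,0,0,0,0,0,0,0,0,0,0]' 40
python3 - <<'E'
from fit import *
s=get_state();print(((s['tcp_pos']*1e3-C)@RC).round(0),s['force'].round(1))
p,w=cloud("top");Q=(w*1e3-C)@RC
m=(Q[...,0]>-90)&(Q[...,0]<80)&(abs(Q[...,1]-75)<35)&(Q[...,2]<200)&(Q[...,2]>60);k=np.polyfit(Q[m][:,0],Q[m][:,2],1);print(m.sum(),'slope',k,'edge z',np.polyval(k,-90))
E
```

```text
t: 70.43
tcp_pos: [0.5631, -0.074, 0.1371]
ee_rot: [[-0.986, 0.164, -0.0], [0.164, 0.986, -0.001], [-0.0, -0.001, -1.0]]
force: [1.0, -0.1, -0.2]
gripper_width: 0.0003
grasp_force: 0.4
[ -5. -47. 137.] [ 1.  -0.1 -0.2]
t: 71.1
tcp_pos: [0.5361, -0.0691, 0.0696]
ee_rot: [[-0.986, 0.164, -0.0], [0.164, 0.986, -0.001], [0.0, -0.001, -1.0]]
force: [-0.7, -0.7, -0.1]
gripper_width: -0.0001
grasp_force: 0.0
[-33. -46.  70.] [-0.7 -0.7 -0.1]
2726 slope [-8.52936915e-02  1.05340251e+02] edge z 113.01668369299695
```

```bash
python3 -m pendant '[0,0,0.06,0,0,0,0,0,0,0.06,0,0,0,0,0,0,0.06,0,0,0,0,0,0,0.06,0,0,0,0,0,0,0.03,0,0,0,0,0,0,0,0,0,0,0,0,0,0,0,0,0,0,0,0,0,0,0,0,0]' 40
cat > lid.py <<'E'
from fit import *
s=get_state();print(((s['tcp_pos']*1e3-C)@RC).round(1),s['force'].round(1))
p,w=cloud("top");Q=(w*1e3-C)@RC
m=(Q[...,0]>-90)&(Q[...,0]<80)&(abs(Q[...,1]-75)<35)&(Q[...,2]<200)&(Q[...,2]>60);k=np.polyfit(Q[m][:,0],Q[m][:,2],1);print(m.sum(),'slope',k,'edge z',np.polyval(k,-90))
E
python3 lid.py
```

```text
t: 71.82
tcp_pos: [0.5364, -0.069, 0.0623]
ee_rot: [[-0.987, 0.164, 0.001], [0.164, 0.987, -0.001], [-0.001, -0.001, -1.0]]
force: [0.1, 1.1, 0.1]
gripper_width: 0.0004
grasp_force: 0.0
[-32.4 -46.   62.3] [0.1 1.1 0.1]
2711 slope [-3.84999276e-02  1.00635481e+02] edge z 104.10047479161935
```

```bash
python3 -m pendant '[0,0,0.05,0,0,0,0,0,0,0.05,0,0,0,0,0,0,0.05,0,0,0,0,0,0,0,0,0,0,0,0,0,0,0,0,0,0,0,0,0,0,0,0,0,0,0,0,0,0,0,0,0,0,0,0,0,0,0]' 40
python3 lid.py
python3 -m pendant '[0,0,0.03,0,0,0,0,0,0,0.03,0,0,0,0,0,0,0.03,0,0,0,0,0,0,0,0,0,0,0,0,0,0,0,0,0,0,0,0,0,0,0,0,0,0,0,0,0,0,0,0,0,0,0,0,0,0,0]' 40
python3 lid.py
```

```text
t: 72.53
tcp_pos: [0.5365, -0.0691, 0.0579]
ee_rot: [[-0.987, 0.164, 0.001], [0.164, 0.987, -0.001], [-0.001, -0.001, -1.0]]
force: [0.4, 0.1, -0.1]
gripper_width: -0.0002
grasp_force: 0.0
[-32.3 -46.   57.9] [ 0.4  0.1 -0.1]
2707 slope [-2.90092504e-03  9.73606995e+01] edge z 97.62178270682291
t: 73.25
tcp_pos: [0.5367, -0.0691, 0.0567]
ee_rot: [[-0.987, 0.164, 0.002], [0.164, 0.987, -0.002], [-0.003, -0.001, -1.0]]
force: [-3.1, 2.3, 10.9]
gripper_width: 0.0001
grasp_force: 5.6
[-32.1 -46.1  56.7] [-3.1  2.3 10.9]
2702 slope [1.70270719e-04 9.69351343e+01] edge z 96.91980991723416
```

The lid is fully shut (slope 0, pressed with 11 N). Retreat upward and check everything.

```bash
python3 -m pendant '[0,0,-0.1,0,0,0,0,0,0,-0.4,0,0,0,0,0,0,-0.9,0,0,0,0,0.4,0,-0.9,0,0,0,0,0.6,0,-0.9,0,0,0,0,0.6,0,-0.9,0,0,0,0,0.6,0,-0.9,0,0,0,0,0.6,0,-0.3,0,0,0,0]' 40
python3 -m pendant '[0.4,0,0,0,0,0,0,0,0,0,0,0,0,0,0,0,0,0,0,0,0,0,0,0,0,0,0,0,0,0,0,0,0,0,0,0,0,0,0,0,0,0,0,0,0,0,0,0,0,0,0,0,0,0,0,0]' 40
python3 lid.py
python3 - <<'E'
from fit import *
need();p,w=cloud("top");H=hsv(p);L=w*1e3;save(p,'tend.png')
for x,y in ((536.8,-391.7),(533.4,-341.9),(530,-292),(526.5,-242)):
    q=L[(L[...,2]>125)&(L[...,2]<155)&(np.hypot(L[...,0]-x,L[...,1]-y)<25)]
    print(len(q),np.median(q,0).round(0).tolist())
m=clean(roi(120,220,230,350)&(H[...,0]<20)&(H[...,1]>150));v,u=np.nonzero(m);print('handle',np.nanmedian(L[m],0).round(0),rect(onplane("top",np.c_[u,v],.022)[:,:2])[0])
E
```

```text
t: 73.97
tcp_pos: [0.4544, -0.0555, 0.2178]
ee_rot: [[-0.987, 0.164, 0.006], [0.163, 0.987, -0.003], [-0.007, -0.002, -1.0]]
force: [0.3, -0.2, 0.6]
gripper_width: -0.0001
grasp_force: 0.0
t: 74.63
tcp_pos: [0.4418, -0.0532, 0.2135]
ee_rot: [[-0.987, 0.164, 0.0], [0.164, 0.987, -0.001], [-0.0, -0.001, -1.0]]
force: [-0.4, -0.3, -0.0]
gripper_width: 0.0004
grasp_force: 0.0
[-128.4  -45.8  213.5] [-0.4 -0.3 -0. ]
2712 slope [-7.56212927e-04  9.69861036e+01] edge z 97.054162719958
t 74.7 tcp [441.7 -53.2 213.7] w -0.3 gf 0.0 F [-0.4 -0.9  0.2]
69 [537.0, -386.0, 144.0]
68 [534.0, -340.0, 144.0]
63 [530.0, -289.0, 144.0]
61 [527.0, -239.0, 144.0]
handle [518. 315.  21.] ((518.0030517578125, 315.20220947265625), (26.7293643951416, 91.14131927490234), 81.61711120605469)
```

View pics/tend.png

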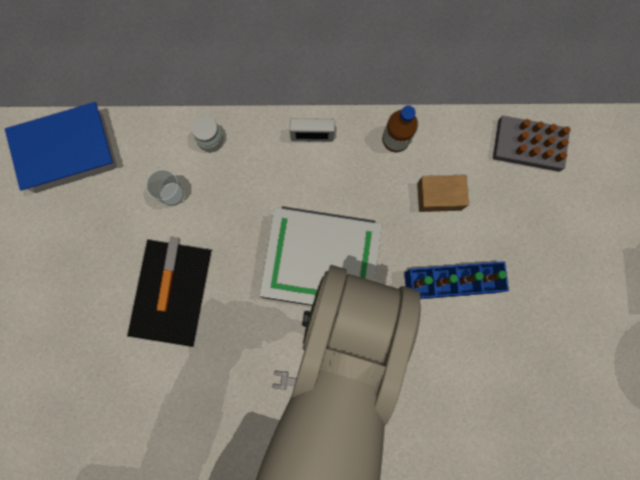

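Top picture: four green caps in the holder and the lid shut, but the blade was knocked about 4 cm forward. Its tip (175,238) now overhangs the mat's edge. Fetch it and set it back.

```bash
python3 -m pendant '[0,0.5,0,0,0,0,45,0,0.8,0,0,0,0,45,0,0.8,0,0,0,0,45,0,0.8,0,0,0,0,45,0,0.8,0,0,0,0,45,0,0.8,0,0,0,0,45,0,0.8,0,0,0,0,45,0,0.8,0,0,0,0,45]' 80
python3 -m pendant '[0,0.8,0,0,0,0,45,0,0.8,0,0,0,0,45,0,0.8,0,0,0,0,45,-0.1,0.8,0,0,0,0,45,-0.1,0.8,0,0,0,0,45,-0.1,0.8,0,0,0,0,45,-0.1,0.8,0,0,0,0,45,0,0.6,0,0,0,0,45]' 80
python3 - <<'E'
from fit import *
p,w=cloud("wrist");H=hsv(p)
m=clean((H[...,0]<20)&(H[...,1]>150));P=w[m];r=rect(P[np.isfinite(P[:,0])&(P[:,2]>.018)][:,:2])[0];print(r)
s=get_state();c=np.array(r[0]);need([c[0]-5,c[1]+1.5,-27],tool(90,-8.6))
m=(H[...,1]<70)&(H[...,2]<60)
E
```

```text
t: 75.4
tcp_pos: [0.4717, 0.1286, 0.2138]
ee_rot: [[-0.987, 0.164, 0.001], [0.164, 0.987, -0.001], [-0.001, -0.001, -1.0]]
force: [0.8, -0.4, 0.3]
gripper_width: 0.0447
grasp_force: 0.0
t: 76.07
tcp_pos: [0.5144, 0.3107, 0.2132]
ee_rot: [[-0.987, 0.163, 0.001], [0.163, 0.987, -0.001], [-0.001, -0.001, -1.0]]
force: [0.7, 1.0, -0.2]
gripper_width: 0.0451
grasp_force: 0.0
((518.8335571289062, 312.6469421386719), (17.78899383544922, 89.89340209960938), 81.30379486083984)
t 76.1 tcp [514.5 313.2 212.8] w 45.1 gf 0.0 F [ 1.8  2.4 -0.3]
shift mm [  1.1   0.6 239.8]
turn deg [ 0.06  0.06 -0.67]
```

```bash
python3 -m pendant '[0,0,0.9,0,0,-0.1,45,0,0,0.95,0,0,0,45,0,0,0.95,0,0,0,45,0,0,0.95,0,0,0,45,0,0,0.95,0,0,0,45,0,0,0.95,0,0,0,45,0,0,0.8,0,0,0,45,0,0,0.5,0,0,0,45]' 80
python3 -m pendant '[0,0,0.3,0,0,0,45,0,0,0.2,0,0,0,45,0,0,0.15,0,0,0,45,0,0,0.1,0,0,0,45,0,0,0.05,0,0,0,45,0,0,0,0,0,0,45,0,0,0,0,0,0,45,0,0,0,0,0,0,45]' 80
python3 -c "
from fit import *
need([514,314,-27])"
```

```text
t: 76.78
tcp_pos: [0.5122, 0.3076, 0.002]
ee_rot: [[-0.988, 0.153, -0.003], [0.153, 0.988, -0.003], [0.002, -0.003, -1.0]]
force: [-0.2, -0.4, -0.1]
gripper_width: 0.0451
grasp_force: 0.0
t: 77.45
tcp_pos: [0.5146, 0.3089, -0.0181]
ee_rot: [[-0.988, 0.153, 0.002], [0.153, 0.988, -0.001], [-0.002, -0.0, -1.0]]
force: [-0.4, -0.2, 0.2]
gripper_width: 0.0453
grasp_force: 0.0
t 77.5 tcp [514.6 308.9 -18.1] w 45.3 gf 0.0 F [-0.4 -0.2  0.2]
shift mm [1.4 5.  8.9]
```

```bash
python3 -m pendant '[0,0.13,0.1,0,0,0,45,0,0,0.1,0,0,0,45,0,0,0.03,0,0,0,45,0,0,0,0,0,0,35,0,0,0,0,0,0,25,0,0,0,0,0,0,0,0,0,0,0,0,0,0,0,0,0,0,0,0,0]' 60
python3 -m pendant '[0,0,0,0,0,0,0,0,0,-0.1,0,0,0,0,0,0,-0.15,0,0,0,0,0,0,-0.2,0,0,0,0,0,0,0,0,0,0,0,0,0,0,0,0,0,0,0,0,0,0,0,0,0,0,0,0,0,0,0,0]' 60
python3 - <<'E'
from fit import *
need()
s=get_state();p,w=cloud("wrist");H=hsv(p);L=(w-s['tcp_pos'])*1e3@s['ee_rot']
m=(H[...,0]<20)&(H[...,1]>150)&(p[...,0]>60)&(L[...,2]<-35)&(L[...,2]>-65)&(abs(L[...,1])<15)
q=L[m];print(m.sum(),q.min(0),q.max(0),'slope z/x',np.polyfit(q[:,0],q[:,2],1))
E
```

```text
t: 78.12
tcp_pos: [0.5148, 0.3126, -0.0255]
ee_rot: [[-0.988, 0.153, 0.001], [0.153, 0.988, -0.001], [-0.002, -0.001, -1.0]]
force: [0.2, 0.0, 0.7]
gripper_width: 0.0162
grasp_force: 59.4
t: 78.78
tcp_pos: [0.5145, 0.3124, -0.0124]
ee_rot: [[-0.988, 0.153, 0.001], [0.153, 0.988, -0.001], [-0.001, -0.001, -1.0]]
force: [-0.5, 0.5, -0.9]
gripper_width: 0.016
grasp_force: 59.1
t 78.8 tcp [514.5 312.4 -12.4] w 16.0 gf 59.1 F [-0.5  0.5 -0.9]
6836 [-52.9291891  -11.33476933 -58.47892349] [ 40.78554396   8.66657781 -35.05631329] slope z/x [ 1.21455964e-02 -4.66616971e+01]
```

```bash
python3 -m pendant '[0.2,0,0,0,0,0,0,0.3,0,0,0,0,0,0,0.3,0,0,0,0,0,0,0.3,0,0,0,0,0,0,0.2,0,0,0,0,0,0,0,0,0,0,0,0,0,0,0,0.15,0,0,0,0,0,0,0.1,0,0,0,0]' 60
python3 -m pendant '[0,0,0.08,0,0,0,0,0,0,0.06,0,0,0,0,0,0,0.04,0,0,0,0,0,0,0,0,0,0,0,0,0,0,0,0,0,0,0,0,0,0,0,0,16,0,0,0,0,0,0,18,0,0,0,0,0,0,24]' 60
python3 -c "
from fit import *
need()"
python3 -m pendant '[0,0,0,0,0,0,35,0,0,0,0,0,0,45,0,0,0,0,0,0,45,0,0,-0.2,0,0,0,45,0,0,-0.5,0,0,0,45,0,0,-0.9,0,0,0,45,0,0,-0.9,0,0,0,45,0,0,-0.9,0,0,0,45]' 60
python3 -m pendant '[0,0,-0.9,0,0,0,45,0,0,-0.9,0,0,0,45,0,0,-0.9,0,0,0,45,0,0,-0.9,0,0,0,45,0,0,-0.9,0,0,0,45,0,-0.9,0,0,0,0,45,0,-0.9,0,0,0,0,45,0,-0.9,0,0,0,0,45]' 20
python3 -m pendant '[0,-0.9,0,0,0,0,45,0,-0.9,0,0,0,0,45,0,-0.9,0,0,0,0,45,0,-0.9,0,0,0,0,45,0,-0.5,0,0,0,0,45,0,0,0,0,0,0,45,0,0,0,0,0,0,45,0,0,0,0,0,0,45]' 20
python3 lid.py
python3 - <<'E'
from fit import *
need();p,w=cloud("top");H=hsv(p);L=w*1e3
for x,y in ((536.8,-391.7),(533.4,-341.9),(530,-292),(526.5,-242)):
    q=L[(L[...,2]>125)&(L[...,2]<155)&(np.hypot(L[...,0]-x,L[...,1]-y)<25)];print(len(q),np.median(q,0).round(0).tolist())
m=clean(roi(120,220,230,350)&(H[...,0]<20)&(H[...,1]>150));v,u=np.nonzero(m);print('handle',np.nanmedian(L[m],0).round(0),rect(onplane("top",np.c_[u,v],.022)[:,:2])[0])
st=roi(120,230,220,340)&(H[...,2]>70)&(L[...,2]>8)&(H[...,1]<100);m=clean(st);v,u=np.nonzero(m);print('steel z',np.nanmedian(L[m],0).round(1),rect(onplane("top",np.c_[u,v],.0145)[:,:2]))
E
```

```text
t: 79.5
tcp_pos: [0.4766, 0.3187, -0.0198]
ee_rot: [[-0.988, 0.153, 0.002], [0.153, 0.988, -0.001], [-0.002, -0.0, -1.0]]
force: [0.4, 0.6, -1.0]
gripper_width: 0.0161
grasp_force: 59.1
t: 80.17
tcp_pos: [0.4763, 0.3185, -0.0251]
ee_rot: [[-0.988, 0.153, 0.001], [0.153, 0.988, -0.001], [-0.002, -0.001, -1.0]]
force: [-0.2, 0.0, -0.6]
gripper_width: 0.0241
grasp_force: 0.0
t 80.2 tcp [476.3 318.5 -25.1] w 24.1 gf 0.0 F [-0.2  0.  -0.6]
t: 80.83
tcp_pos: [0.4757, 0.3184, 0.0782]
ee_rot: [[-0.988, 0.153, 0.001], [0.153, 0.988, -0.001], [-0.001, -0.001, -1.0]]
force: [1.0, 0.6, -1.3]
gripper_width: 0.0451
grasp_force: 0.0
t: 81.5
tcp_pos: [0.4635, 0.2383, 0.2131]
ee_rot: [[-0.988, 0.152, 0.003], [0.152, 0.988, -0.001], [-0.003, -0.0, -1.0]]
force: [-0.4, -1.4, 0.1]
gripper_width: 0.0451
grasp_force: 0.0
t: 82.17
tcp_pos: [0.4448, 0.1176, 0.2124]
ee_rot: [[-0.988, 0.153, 0.002], [0.153, 0.988, -0.001], [-0.002, -0.0, -1.0]]
force: [-0.4, 0.5, 0.6]
gripper_width: 0.0446
grasp_force: 0.0
[-153.2  123.2  212.4] [-0.4  0.5  0.6]
2708 slope [9.40389019e-04 9.70722967e+01] edge z 96.98766166143781
t 82.2 tcp [444.8 117.8 212.3] w 45.0 gf 0.0 F [ 0.2 -0.5  0.3]
71 [536.0, -386.0, 144.0]
68 [534.0, -340.0, 144.0]
64 [530.0, -289.0, 144.0]
63 [527.0, -239.0, 145.0]Traceback (most recent call last):
  File "<stdin>", line 5, in <module>
  File "fit.py", line 6, in clean
    n,l,s,_=cv2.connectedComponentsWithStats(m.astype(np.uint8)); i=1+np.argmax(s[1:,4]); return l==i
                                                                      ~~~~~~~~~^^^^^^^^^
    return _wrapfunc(a, 'argmax', axis=axis, out=out, **kwds)
    return bound(*args, **kwds)
ValueError: attempt to get argmax of an empty sequence
```

```bash
python3 - <<'E'
from fit import *
p,w=cloud("scene");H=hsv(p);L=w*1e3
r=roi(400,200,540,330)
m=clean(r&(H[...,0]<20)&(H[...,1]>150)&(p[...,0]>90));v,u=np.nonzero(m);print('handle',np.nanpercentile(L[m],[3,50,97],axis=0).round(0).tolist())
st=r&(L[...,2]>7)&(L[...,2]<25)&(H[...,1]<90)&(abs(L[...,1]-300)<50)&(L[...,0]<640)&(L[...,0]>515)
print('steel',np.nanpercentile(L[st],[3,50,97],axis=0).round(0).tolist())
k=p[190:340,400:560];save(k.repeat(4,0).repeat(4,1),'send.png')
E
```

```text
handle [[437.0, 305.0, 3.0], [484.0, 317.0, 21.0], [525.0, 329.0, 24.0]]
steel [[527.0, 292.0, 8.0], [565.0, 305.0, 14.0], [600.0, 319.0, 17.0]]
```

View pics/send.png

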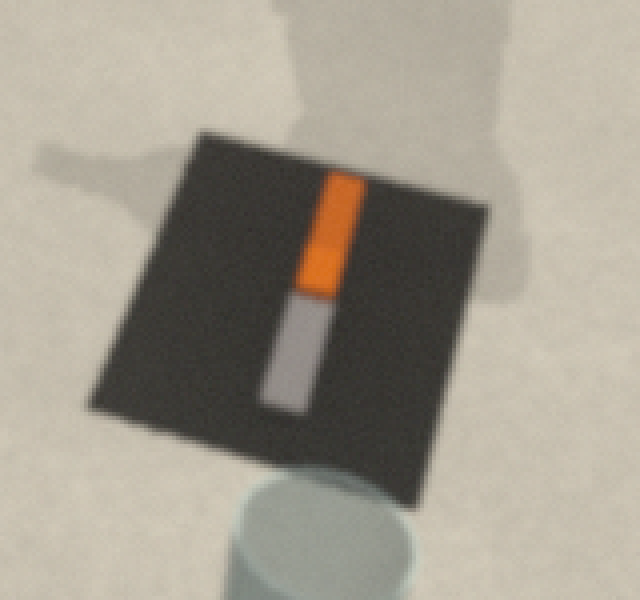

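The scene crop shows the blade flat and wholly on the mat, from handle (345,175) to tip (285,410). Everything is in place, so hand in.

```bash
python3 -c "
from cell import *
print(hand_in())"
```

```text
the job is handed in; nothing more can be done
None
```

I handed the job in at about 82 s: the blade lifted the lid, all four tubes stand green cap up in the holder, the empty case is shut, and the blade lies flat on its mat. The blade tip once bumped the lid's front edge at about 32 N before prying, and I lifted the blade back after it was knocked about 4 cm.

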